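# Set the plate gap with a gap gauge

## Task

Lay the gap gauge's blade flat on the lower plate of the spacing stand and slide it under the round upper plate until its tip meets the shoulder. Then turn the knob clockwise until the upper plate just drags on the blade: lightly held, so that it resists a gentle tug, but never clamped hard. Leave the gauge in the gap, let go, and do not disturb the other things on the bench.

Things in the scene. Friction and masses are not known exactly. Their poses are not given: they have to be found in the camera images.
- stand: Plate-spacing stand fixed to the bench: black base 215 x 100 mm, 12 mm high; at its +x end a white post 56 mm wide (front face at x +50 mm) with a white bridge (44 mm wide, top 100 mm above the bench) reaching forward over the plates to x -30 mm. Origin on the bench, right below the vertical screw axis; +x points from the open front to the post, z up.
- axis (a point): Point on the screw axis 30 mm above the bench, fixed, axes as the stand's: nominally the flat top of the fixed rectangular aluminium lower plate, but on a given stand that top is anywhere from 28 to 32 mm above the bench. The lower plate is 74 mm wide and runs from x -130 mm (open front) to the shoulder's far side.
- shoulder (a point): Front face of the lower plate's raised shoulder, the stop for the gauge's tip: x +40 mm from the screw axis, 50 mm wide, 11 mm higher than the lower plate. Point 35 mm above the bench, axes as the stand's.
- bridge (a point): Fixed point on the screw axis, under the bridge, 84 mm above the bench. Below it hangs the round aluminium upper plate: 48 mm across, 8 mm thick, not rotating, underside at first 40.5 to 46 mm above the bench. It is sprung: once it rests on the blade it squeezes it with 1 N plus 3 N per further mm of screw travel. 2 to 8 N is 'just drags' (4 or 5 is ideal); over 15 N is clamped hard.
- knob_grip (a point): The screw's black bar knob on the bridge: bar 44 mm long (x), 13 mm wide (y), from 111 to 147 mm above the bench; hub 38 mm across below. Point on the screw axis, 131 mm high, where to grip. Clockwise from above lowers the upper plate 5 mm per rad; it can go at least 3.5 rad. Knob stays at its height and where left. Friction about 0.06 N m, plus 0.005 N m per N of squeeze.
- gauge_grip (a point): Gap gauge, loose, about 90 g, first flat on the bench: upright grey grip block 36 mm long (x), 16 wide (y), 42 high, with a flat steel blade 5 mm thick, 18 wide along +x at its foot, undersides flush, tip 130 mm from the block's centre. Point: the block's centre, 21 mm above the underside, z up. With the tip on the shoulder it is 90 mm in front (-x) of the screw axis.
- gauge_blade (a point): Point in the gauge's blade, 90 mm from the block's centre towards the tip, half-way through its thickness; axes as the gauge's. It lies on the screw axis when the gauge is fully in.
- gauge: The gauge again: origin at the centre of the block's underside, axes as above.
- beaker: Bystander: glass beaker, 66 mm across, 85 mm high, origin at the centre of its underside.
- rack: Bystander: white test-tube rack 90 x 200 mm, 66 mm high, tubes to 117 mm, origin at the centre of its underside.
- jar: Bystander: amber jar, 60 mm across, 100 mm high, origin at the centre of its underside.
There are look-alikes about, which are no part of the job. There is more than one size of the gauge; the job needs the larger.

How it is judged:
By the outcome, as a careful person would: the job done as asked, in the order asked, and still so for the second after the job is handed in, with the robot touching nothing.
It also fails if it takes over 67 s, if anything falls off the work surface, if the arm or the gripper's body presses on something with over 40 N, if the wrist force passes 120 N, or if a joint passes its speed limit or range.

## Robot

A 6-joint arm with a two-finger parallel gripper is mounted at the origin on the work surface. World frame = base frame: x ahead of the robot, y to its left, z up, the work surface at z = 0. Lengths are in mm, angles in rad, forces in N, time in s.
With the tool pointing down it reaches from about 350 to 775 mm from the base axis. Payload 7.3 kg.
Tool frame: the origin (TCP) lies midway between the tips of the shut fingers; the grasp point (between the pads) lies 19 mm behind it; x points along the fingers, z is the direction in which the jaws open and shut, and the axes are right-handed (so a half turn about x gives the same grasp; the last joint's range is limited). The gripper opens to 92 mm and grips with 3 to 60 N. Pads are 19 mm wide; open, the fingers measure 130 mm over their backs; the gripper's body (75 mm by 190 mm) begins 47 mm behind the grasp point.
Start: joints at [-1.377, 0.342, 1.524, -0, 1.275, -0.146], TCP at [175.005, -494.996, 200.741] pointing down, gripper open.
Joint ranges: [-2.53, 2.53], [-0.77, 2.02], [0.04, 2.7], [-1, 4.14], [0.28, 2.66], [-3.11, 3.11]. Speed limits (rad/s): [2.57, 2.57, 3.14, 3.14, 3.14, 3.14].

## Interface

Orientations are given as [roll, pitch, yaw] about the fixed x, y, z axes, in that order (R = Rz(yaw) Ry(pitch) Rx(roll)).
In Python, from plant import monitor, optics, close_job gives the robot as it stands.
- The arm moves only by the tool send_rows, never from a script. Its argument "commands" is a list that holds one entry, the list of rows, each a list of 5 numbers: the shift along the tool's x, y, z in m, then the turn about the tool's x in degrees, then the finger opening in m, from 0 to 0.0918. A call has 1 to 10 rows; each row shifts and turns the pose as measured when the row begins, along the tool's axes as they then stand; what a row does not reach is not made up. A row lasts 1/12 s, in which the tool goes at most 41.7 mm and 7.16 degrees, less where a joint would pass 70% of its speed; a pose out of reach is approached as far as the arm can. A call with a gripper value outside its range is refused whole. The fingers move at their own pace and stop on an object; the grip force is fixed at half the most. Time passes only in rows, so rows that do not move let the fingers close. It gives the time, the measured TCP pose, the force and the opening at its end, in the units of the state.
- monitor.get_obs(): the state, without advancing time (a new reading comes with each control period).
- optics.capture(name): name is "scene" or "top"; returns a dict with "color" (420x560x3 uint8, blue, green, red), "camera_matrix" (3x3 intrinsics, pixels), "camera_from_world" (4x4, takes a point from world to camera coordinates). Camera axes: x right, y down, z forward; pixel columns grow to the right and rows downward; lengths in mm; the calibration is good to about 2 mm. A picture is of the moment at which its call begins. There is no depth.
- close_job(): hands the job in, once; it reports no verdict.
The state is a dict: "time": time; "joint_positions": joint angles; "dq": joint speeds; "tau": joint torques, N m; "tool_pos": TCP position; "tcp_rot": TCP orientation; "contact_force": force on the tool from outside, world axes, zero at the start; "moment": the same for the moment, N m; "grip_width": finger opening in mm.
Only numpy, scipy, OpenCV 4.12 (cv2) and the standard library are available. Lean on these libraries where they do the work, as an engineer would, in place of code of your own. Each camera call takes 0.05 s, during which the arm holds its last target.

## Working session

There is one attempt and no reset: what is moved stays moved. The work goes in short steps, Python scripts to look and compute and a tool call to move; the robot and the scene stay as the last step left them, time stands still between calls to the robot, and variables do not carry over. Pictures are saved under pics/ and viewed, and the job is handed in when it is done.

Besides the shell and the picture viewer there is one more tool, called after ">>>" in YAML: its name, and indented under it one key for each argument. send_rows: Moves the arm, as the interface text tells. Its arguments: {"type":"object","properties":{"commands":{"type":"array","items":{"type":"array","items":{"type":"array","items":{"type":"number"}}}}},"required":["commands"]}

```bash
ls; mkdir -p pics; python3 - <<'E'
from plant import monitor, optics
import cv2,numpy as np
print(monitor.get_obs())
for n in("scene","top"):
    c=optics.capture(n);cv2.imwrite(f"pics/{n}0.png",c["color"]);np.savez(f"{n}0.npz",**c)
    print(n,c["camera_matrix"],c["camera_from_world"])
E
```

```text
pics
{'time': 0.0, 'joint_positions': array([-1.37701549e+00,  3.42752233e-01,  1.52506077e+00, -3.23055757e-05,
        1.27539060e+00, -1.45994924e-01]), 'dq': array([ 0.00211146,  0.0001555 ,  0.0007254 , -0.00036617,  0.00065412,
       -0.00020841]), 'tau': array([ 4.81965380e-04, -4.31234729e+01, -2.44219548e+01,  7.16570509e-02,
        5.58310084e-02, -1.18503563e-04]), 'tool_pos': array([ 174.89191897, -494.51611444,  200.01441484]), 'tcp_rot': array([3.01477097, 1.56918507, 1.78375983]), 'contact_force': array([-0.77669483, -0.44850903,  0.17076791]), 'moment': array([ 0.04851781, -0.02959706,  0.05939339]), 'grip_width': 91.78487343901288}
scene [[434.42411136   0.         278.54445287]
 [  0.         434.42411136 208.45576577]
 [  0.           0.           1.        ]] [[-6.89579934e-01  7.24095687e-01  1.28433281e-02  3.74870577e+02]
 [ 5.51474495e-01  5.36517020e-01 -6.38768635e-01 -2.55251284e+02]
 [-4.69420277e-01 -4.33399265e-01 -7.69291675e-01  1.38546643e+03]
 [ 0.00000000e+00  0.00000000e+00  0.00000000e+00  1.00000000e+00]]
top [[516.64747385   0.         279.08242119]
 [  0.         516.64747385 209.15654264]
 [  0.           0.           1.        ]] [[-1.97136250e-03 -9.99988044e-01 -4.47508339e-03  3.27345228e+01]
 [-9.93640545e-01  2.46262320e-03 -1.12571770e-01  5.90093230e+02]
 [ 1.12581444e-01  4.22470454e-03 -9.93633519e-01  1.21225485e+03]
 [ 0.00000000e+00  0.00000000e+00  0.00000000e+00  1.00000000e+00]]
```

View pics/scene0.png

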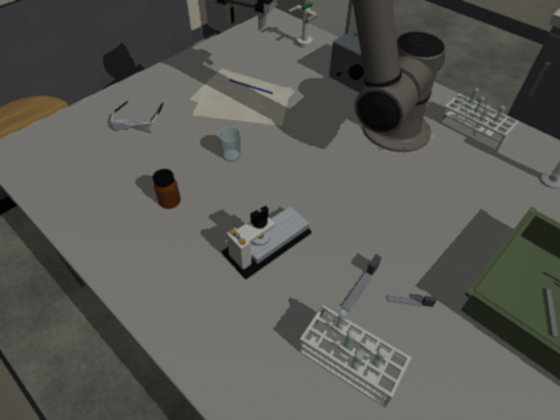

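View pics/top0.png

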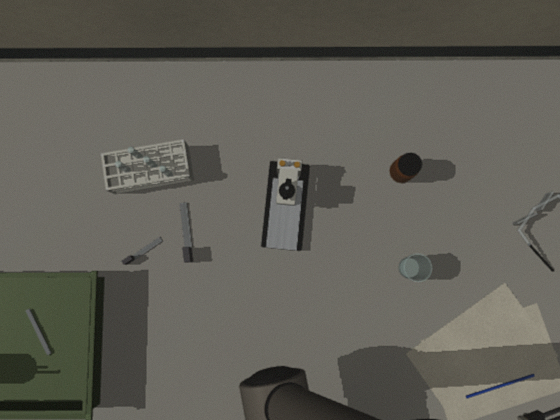

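Candidates for the gauge: A at top (187,232) / scene (362,282), the longer one; B at top (143,250) / scene (410,300), the short look-alike; and a bar in the green tray at top (38,332) / scene (552,312). A has the described size, so I'll check it in a close crop.

```bash
python3 - <<'E'
import cv2,numpy as np
a=cv2.imread("pics/top0.png");b=cv2.imread("pics/scene0.png")
f=lambda i,x,y,w,h,s:cv2.convertScaleAbs(cv2.resize(i[y:y+h,x:x+w],None,fx=s,fy=s,interpolation=cv2.INTER_CUBIC),alpha=1.7)
o=np.hstack([f(a,115,190,100,80,4),f(b,330,245,100,80,4)])
p=np.hstack([f(a,240,145,100,120,4)[:480],f(b,210,185,100,120,4)[:480]])
cv2.imwrite("pics/cropA.png",o);cv2.imwrite("pics/cropS.png",p)
E
```

```text
(no output)
```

View pics/cropA.png

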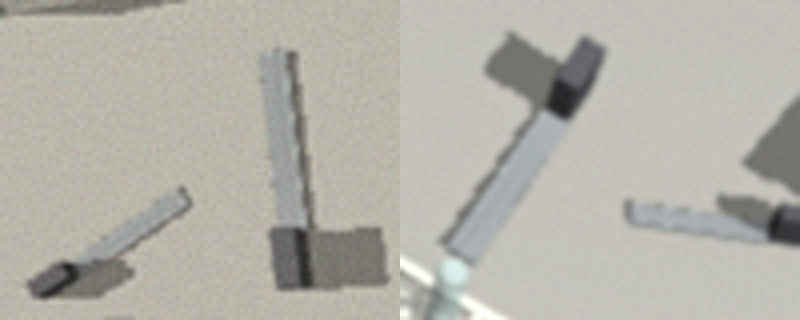

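View pics/cropS.png

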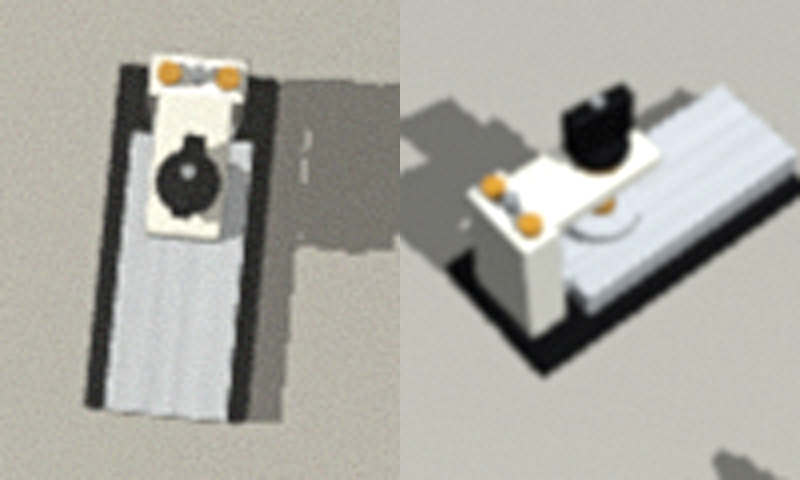

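```bash
cat > h.py <<'E'
import numpy as np,cv2
def ray(c,uv,z):
    K,T=c["camera_matrix"],c["camera_from_world"]
    R,t=T[:3,:3],T[:3,3]; o=-R.T@t
    d=R.T@np.linalg.solve(K,[uv[0],uv[1],1]); return o+d*(z-o[2])/d[2]
def proj(c,P):
    T=c["camera_from_world"];p=T[:3,:3]@np.asarray(P,float)+T[:3,3];q=c["camera_matrix"]@p;return q[:2]/q[2]
def tri(cs,uvs):
    A=[];b=[]
    for c,uv in zip(cs,uvs):
        T=c["camera_from_world"];R,t=T[:3,:3],T[:3,3];o=-R.T@t
        d=R.T@np.linalg.solve(c["camera_matrix"],[uv[0],uv[1],1]);d/=np.linalg.norm(d)
        M=np.eye(3)-np.outer(d,d);A.append(M);b.append(M@o)
    return np.linalg.solve(sum(A),sum(b))
E
python3 - <<'E'
from h import *
t=dict(np.load("top0.npz"));s=dict(np.load("scene0.npz"))
u=lambda x,y,ox,oy:((x+.5)/4-.5+ox,(y+.5)/4-.5+oy)
T=lambda x,y:u(x,y,240,145); S=lambda x,y:u(x-400,y,210,185)
print("base corners z12 top")
P=[ray(t,T(*p),12) for p in[(120,65),(280,80),(245,420),(87,407)]]
for p in P:print(p.round(1))
print([np.linalg.norm(P[i]-P[(i+1)%4]).round(1) for i in range(4)])
print("yaw", np.arctan2(*(P[0]+P[1]-P[2]-P[3])[[1,0]]))
print("lower plate front z30",[ray(t,T(*p),30).round(1) for p in[(105,404),(229,416)]])
print("knob top", [ray(t,T(*p),147).round(1) for p in[(195,137),(180,217),(188,172)]])
print("hub circle z~108",ray(t,T(189,182),111).round(1))
a=t["color"];
hs=cv2.cvtColor(a,cv2.COLOR_BGR2HSV)
U=lambda x,y:u(x,y,115,190)
print("block top z42",[ray(t,U(*p),42).round(1) for p in[(270,228),(298,228),(275,290),(304,289)]])
print("blade z5",[ray(t,U(*p),5).round(1) for p in[(261,52),(294,51),(276,225),(304,225)]])
V=lambda x,y:u(x-400,y,330,245)
print("scene blade z5",[ray(s,V(*p),5).round(1) for p in[(443,240),(473,260),(541,108),(567,122)]])
print("scene block top",[ray(s,V(*p),42).round(1) for p in[(585,37),(606,47),(556,80),(582,93)]])
E
```

```text
base corners z12 top
[713.1  54.7  12. ]
[703.4 -44.3  12. ]
[493.5 -21.3  12. ]
[501.6  74.8  12. ]
[np.float64(99.5), np.float64(211.2), np.float64(96.4), np.float64(212.5)]
yaw -0.10197950273388962
lower plate front z30 [array([502.6,  63.3,  30. ]), array([495.3, -11. ,  30. ])]
knob top [array([644.4,  10.3, 147. ]), array([600. ,  18.7, 147. ]), array([624.9,  14.3, 147. ])]
hub circle z~108 [624.8  13.3 111. ]
block top z42 [array([500.1, 262. ,  42. ]), array([500.1, 245.4,  42. ]), array([463.5, 258.3,  42. ]), array([464. , 241.2,  42. ])]
blade z5 [array([610.2, 276.8,   5. ]), array([610.8, 256.4,   5. ]), array([503.5, 265.5,   5. ]), array([503.4, 248.3,   5. ])]
scene blade z5 [array([611.9, 258.1,   5. ]), array([609.9, 277.9,   5. ]), array([503. , 246.3,   5. ]), array([500. , 263.2,   5. ])]
scene block top [array([467.9, 245. ,  42. ]), array([465.1, 258.1,  42. ]), array([504.2, 250.4,  42. ]), array([501. , 266.4,  42. ])]
```

The picture shows A (block at top crop (287,258), tip at (278,52)) as the larger gauge: about 129 mm from block centre to tip and 18 mm wide, which fits the description. B is much smaller. The stand's axis is near (626,13), with yaw about -0.10.

```bash
cat >> h.py <<'E'
from scipy.spatial.transform import Rotation as Ro
def st(): 
    from plant import monitor
    return monitor.get_obs()
def plan(x,y,z,yaw):
    "yaw = world direction (mod pi) of the jaw axis (tool z)"
    o=st();R=Ro.from_euler("xyz",o["tcp_rot"]).as_matrix()
    d=R.T@(np.array([x,y,z])-o["tool_pos"])
    a=np.arctan2(R[1,2],R[0,2]); 
    tz=[np.degrees(((a-yaw)+np.pi)%(2*np.pi)-np.pi)]; tz.append(tz[0]-180*np.sign(tz[0]))
    print("t",round(o["time"],2),"pos",o["tool_pos"].round(1),"toolx",R[:,0].round(3),"jaw",R[:,2].round(3),"f",o["contact_force"].round(2),"m",o["moment"].round(3),"w",round(o["grip_width"],1),"q",o["joint_positions"].round(3))
    print("shift tool mm",d.round(1),"turn cw deg (tool +x)",np.round(tz,1))
E
python3 - <<'E'
from h import *
plan(482.5,252,150,0.105+np.pi/2)
E
```

```text
t 0.1 pos [ 174.9 -494.6  200.1] toolx [-0.     0.001 -1.   ] jaw [ 0.333 -0.943 -0.001] f [-0.91 -0.42  0.07] m [-0.012  0.02   0.016] w 91.7 q [-1.377  0.343  1.525  0.     1.275 -0.146]
shift tool mm [  51.   538.8 -601.3] turn cw deg (tool +x) [-166.5   13.5]
```

>>> send_rows:
  commands:
    - [[0, 0.04, 0, 0, 0.06], [0, 0.04, 0, 0, 0.06], [0, 0.04, 0, 0, 0.06], [0, 0.04, 0, 0, 0.06], [0, 0.04, 0, 0, 0.06], [0, 0.035, -0.02, 0, 0.06], [0, 0.035, -0.02, 0, 0.06], [0, 0.035, -0.02, 0, 0.06], [0, 0.035, -0.02, 0, 0.06], [0, 0.035, -0.02, 0, 0.06]]

```text
time: 0.93
tool_pos: [501.8, -274.7, 194.4]
tcp_rot: [-2.556, 1.562, 2.479]
contact_force: [0.9, -0.4, -0.2]
grip_width: 59.7
```

>>> send_rows:
  commands:
    - [[0, 0.01, -0.04, 0, 0.06], [0, 0.01, -0.04, 0, 0.06], [0, 0.01, -0.04, 0, 0.06], [0, 0.01, -0.04, 0, 0.06], [0, 0.01, -0.04, 0, 0.06], [0, 0.01, -0.04, 0, 0.06], [0, 0.01, -0.04, 0, 0.06], [0, 0.01, -0.04, 0, 0.06], [0, 0.01, -0.04, 0, 0.06], [0, 0.01, -0.04, 0, 0.06]]

```text
time: 1.77
tool_pos: [469.0, 140.6, 192.1]
tcp_rot: [-2.45, 1.555, 2.586]
contact_force: [0.7, -0.2, -0.4]
grip_width: 59.9
```

```bash
python3 - <<'E'
from h import *
plan(482.5,252,150,0.105+np.pi/2)
E
```

```text
t 1.77 pos [469.  140.6 192.1] toolx [-0.013  0.008 -1.   ] jaw [ 0.318 -0.948 -0.012] f [ 0.7  -0.25 -0.4 ] m [-0.008 -0.066  0.045] w 59.9 q [0.128 0.291 1.623 0.01  1.239 1.372]
shift tool mm [  42.8   48.6 -100.8] turn cw deg (tool +x) [-167.5   12.5]
```

>>> send_rows:
  commands:
    - [[0.005, 0.012, -0.025, 4, 0.06], [0.005, 0.012, -0.025, 4, 0.06], [0.005, 0.012, -0.025, 4.5, 0.06], [0.005, 0.012, -0.025, 0, 0.06], [0, 0, 0, 0, 0.06], [0, 0, 0, 0, 0.06]]

```text
time: 2.27
tool_pos: [490.1, 262.2, 170.2]
tcp_rot: [-2.16, 1.552, 2.657]
contact_force: [-0.6, 0.2, -0.5]
grip_width: 59.8
```

```bash
python3 - <<'E'
from h import *
plan(482.5,252,100,0.105+np.pi/2)
E
```

```text
t 2.27 pos [490.1 262.2 170.2] toolx [-0.017  0.009 -1.   ] jaw [ 0.105 -0.994 -0.01 ] f [-0.65  0.25 -0.53] m [-0.058  0.036  0.042] w 59.8 q [0.345 0.43  1.476 0.015 1.248 1.806]
shift tool mm [70.2 -7.5 10.1] turn cw deg (tool +x) [180.  -0.]
```

>>> send_rows:
  commands:
    - [[0.03, -0.004, 0.005, 0, 0.06], [0.03, -0.0035, 0.005, 0, 0.06], [0.03, 0, 0, 0, 0.06], [0.02, 0, 0, 0, 0.06], [0, 0, 0, 0, 0.06]]

```text
time: 2.68
tool_pos: [482.1, 248.9, 58.3]
tcp_rot: [-2.288, 1.555, 2.53]
contact_force: [-0.3, 0.2, 0.0]
grip_width: 60.0
```

```bash
python3 - <<'E'
from h import *
plan(482.5,252,8,0.105+np.pi/2)
from plant import optics
c=optics.capture("top");s=optics.capture("scene")
f=lambda i,x,y,w,h,s:cv2.convertScaleAbs(cv2.resize(i[y:y+h,x:x+w],None,fx=s,fy=s,interpolation=cv2.INTER_CUBIC),alpha=1.7)
cv2.imwrite("pics/g1.png",np.hstack([f(c["color"],130,190,100,100,4),f(s["color"],320,215,100,100,4)]))
E
```

```text
t 2.68 pos [482.1 248.9  58.3] toolx [-0.013  0.009 -1.   ] jaw [ 0.105 -0.994 -0.01 ] f [-0.29  0.18  0.01] m [-0.012  0.08  -0.012] w 60.0 q [0.327 0.531 1.654 0.015 0.965 1.783]
shift tool mm [50.3  1.3 -2.5] turn cw deg (tool +x) [-180.    0.]
```

View pics/g1.png

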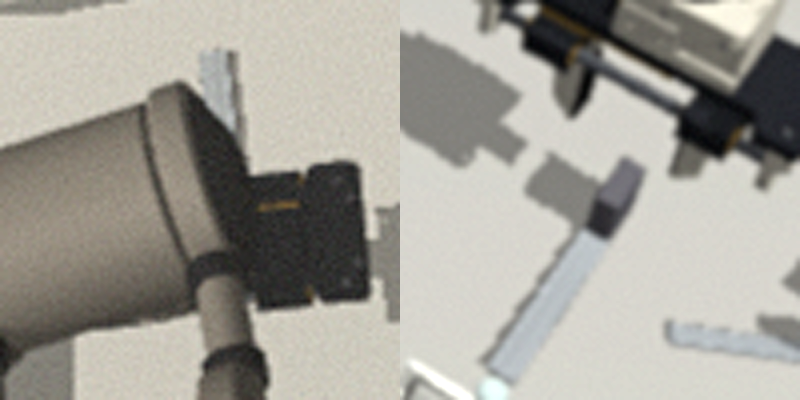

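In the scene crop the gauge block is at (615,195), between the two fingers at (575,95) and (690,155), which are still above it. I'll descend and close.

>>> send_rows:
  commands:
    - [[0.02, 0.001, -0.001, 0, 0.06], [0.02, 0, -0.001, 0, 0.06], [0.01, 0, 0, 0, 0.06], [0, 0, 0, 0, 0.06]]

```text
time: 3.12
tool_pos: [491.3, 253.0, 18.6]
tcp_rot: [2.642, 1.554, 1.176]
contact_force: [0.0, -0.8, -0.3]
grip_width: 59.8
```

```bash
python3 - <<'E'
from h import *
plan(482.5,252,9,0.105+np.pi/2)
E
```

```text
t 3.12 pos [491.3 253.   18.6] toolx [ 0.006  0.016 -1.   ] jaw [ 0.104 -0.994 -0.015] f [ 0.05 -0.76 -0.27] m [ 0.015  0.057 -0.021] w 59.8 q [0.329 0.592 1.679 0.017 0.859 1.785]
shift tool mm [ 9.5 -8.9  0.2] turn cw deg (tool +x) [180.  -0.]
```

>>> send_rows:
  commands:
    - [[0.004, -0.005, 0, 0, 0.06], [0.004, -0.004, 0, 0, 0.06], [0, 0, 0, 0, 0.06]]

```text
time: 3.37
tool_pos: [484.0, 252.4, 13.6]
tcp_rot: [2.443, 1.55, 0.976]
contact_force: [-0.2, -0.5, -0.3]
grip_width: 59.7
```

```bash
python3 - <<'E'
from h import *
plan(482.5,252,9,0.105+np.pi/2)
E
```

```text
t 3.37 pos [484.  252.4  13.6] toolx [ 0.012  0.017 -1.   ] jaw [ 0.104 -0.994 -0.016] f [-0.2  -0.49 -0.3 ] m [0.039 0.01  0.029] w 59.7 q [0.332 0.588 1.708 0.017 0.829 1.788]
shift tool mm [ 4.6 -1.6  0.3] turn cw deg (tool +x) [ 1.799e+02 -1.000e-01]
```

>>> send_rows:
  commands:
    - [[0.004, -0.001, 0, 0, 0.06], [0, 0, 0, 0, 0.03], [0, 0, 0, 0, 0.01], [0, 0, 0, 0, 0.01], [0, 0, 0, 0, 0.01], [0, 0, 0, 0, 0.01], [0, 0, 0, 0, 0.01], [0, 0, 0, 0, 0.01]]

```text
time: 4.03
tool_pos: [484.3, 253.0, 11.9]
tcp_rot: [2.333, 1.546, 0.866]
contact_force: [-0.1, -0.0, 0.6]
grip_width: 17.8
```

```bash
python3 - <<'E'
from h import *
plan(482.5,252,9,0.105+np.pi/2)
E
```

```text
t 4.03 pos [484.3 253.   11.9] toolx [ 0.016  0.019 -1.   ] jaw [ 0.104 -0.994 -0.017] f [-0.13 -0.04  0.61] m [0.1   0.023 0.022] w 17.8 q [0.333 0.589 1.712 0.017 0.819 1.788]
shift tool mm [ 2.8 -1.9  0.9] turn cw deg (tool +x) [180.  -0.]
```

>>> send_rows:
  commands:
    - [[0, 0, 0, 0, 0.008], [0, 0, 0, 0, 0.008], [0, 0, 0, 0, 0.008]]

```text
time: 4.28
tool_pos: [484.3, 253.0, 11.9]
tcp_rot: [2.336, 1.546, 0.869]
contact_force: [0.3, -0.1, 0.9]
grip_width: 15.2
```

```bash
python3 - <<'E'
from h import *
plan(482.5,252,9,0.105+np.pi/2)
E
```

```text
t 4.28 pos [484.3 253.   11.9] toolx [ 0.016  0.019 -1.   ] jaw [ 0.104 -0.994 -0.017] f [ 0.33 -0.1   0.9 ] m [-0.027  0.068  0.006] w 15.2 q [0.333 0.589 1.712 0.017 0.82  1.788]
shift tool mm [ 2.8 -2.   0.9] turn cw deg (tool +x) [180.  -0.]
```

>>> send_rows:
  commands:
    - [[-0.03, 0, 0, 0, 0.008], [-0.035, 0, 0, 0, 0.008], [-0.035, 0, 0, 0, 0.008], [0, 0, 0, 0, 0.008]]

```text
time: 4.62
tool_pos: [480.4, 250.2, 112.2]
tcp_rot: [2.619, 1.554, 1.152]
contact_force: [1.0, 0.6, -0.4]
grip_width: 15.3
```

```bash
python3 - <<'E'
from h import *
plan(453.8,30.6,100,-0.1+np.pi/2)
from plant import optics
s=optics.capture("scene")
f=lambda i,x,y,w,h,s:cv2.convertScaleAbs(cv2.resize(i[y:y+h,x:x+w],None,fx=s,fy=s,interpolation=cv2.INTER_CUBIC),alpha=1.7)
cv2.imwrite("pics/g2.png",f(s["color"],280,150,160,140,4))
E
```

```text
t 4.62 pos [480.4 250.2 112.2] toolx [ 0.007  0.016 -1.   ] jaw [ 0.104 -0.994 -0.015] f [ 1.    0.62 -0.36] m [ 0.057 -0.081  0.008] w 15.3 q [0.331 0.451 1.619 0.014 1.061 1.79 ]
shift tool mm [  8.5 -49.3 215.8] turn cw deg (tool +x) [-168.3   11.7]
```

View pics/g2.png

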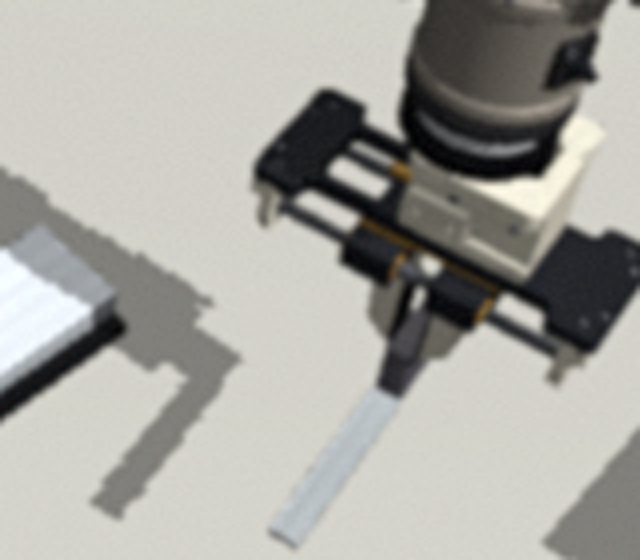

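The gauge is held: block at crop (405,350), blade level with its tip at (287,533). Next I carry it to the front of the stand.

>>> send_rows:
  commands:
    - [[0, -0.008, 0.036, 0, 0.008], [0, -0.008, 0.036, 0, 0.008], [0, -0.008, 0.036, 0, 0.008], [0, -0.008, 0.036, 0, 0.008], [0, -0.008, 0.036, 0, 0.008], [0, -0.008, 0.03, 0, 0.008], [0, 0, 0, 6, 0.008], [0, 0, 0, 5.7, 0.008], [0, 0, 0, 0, 0.008]]

```text
time: 5.42
tool_pos: [445.8, 27.6, 96.8]
tcp_rot: [-2.519, 1.553, 2.09]
contact_force: [0.3, -0.0, -0.5]
grip_width: 15.2
```

```bash
python3 - <<'E'
from h import *
plan(453.8,30.6,60,-0.1+np.pi/2)
E
```

```text
t 5.42 pos [445.8  27.6  96.8] toolx [-0.009  0.016 -1.   ] jaw [-0.103 -0.995 -0.015] f [ 0.26 -0.02 -0.49] m [-0.011  0.098 -0.011] w 15.2 q [-0.121  0.329  1.872  0.018  0.952  1.542]
shift tool mm [36.8  8.  -3.3] turn cw deg (tool +x) [179.8  -0.2]
```

>>> send_rows:
  commands:
    - [[0.015, 0.005, -0.002, 0, 0.008], [0.015, 0.004, -0.001, 0, 0.008], [0.008, 0, 0, 0, 0.008], [0, 0, 0, 0, 0.008], [0, 0, 0, 0, 0.008]]

```text
time: 5.83
tool_pos: [452.4, 31.1, 54.3]
tcp_rot: [-2.319, 1.549, 2.302]
contact_force: [-0.6, 1.1, -0.7]
grip_width: 15.1
```

```bash
python3 - <<'E'
from h import *
plan(453.8,30.6,50,-0.1+np.pi/2)
from plant import optics
c=optics.capture("top");s=optics.capture("scene")
f=lambda i,x,y,w,h,s:cv2.convertScaleAbs(cv2.resize(i[y:y+h,x:x+w],None,fx=s,fy=s,interpolation=cv2.INTER_CUBIC),alpha=1.7)
cv2.imwrite("pics/g3.png",np.hstack([f(c["color"],240,160,90,120,4),f(s["color"],220,170,100,120,4)]))
E
```

```text
t 5.83 pos [452.4  31.1  54.3] toolx [-0.015  0.017 -1.   ] jaw [-0.091 -0.996 -0.015] f [-0.64  1.06 -0.71] m [-0.005 -0.028 -0.047] w 15.1 q [-0.112  0.409  1.897  0.02   0.853  1.537]
shift tool mm [4.3 1.5 0.5] turn cw deg (tool +x) [-179.5    0.5]
```

View pics/g3.png

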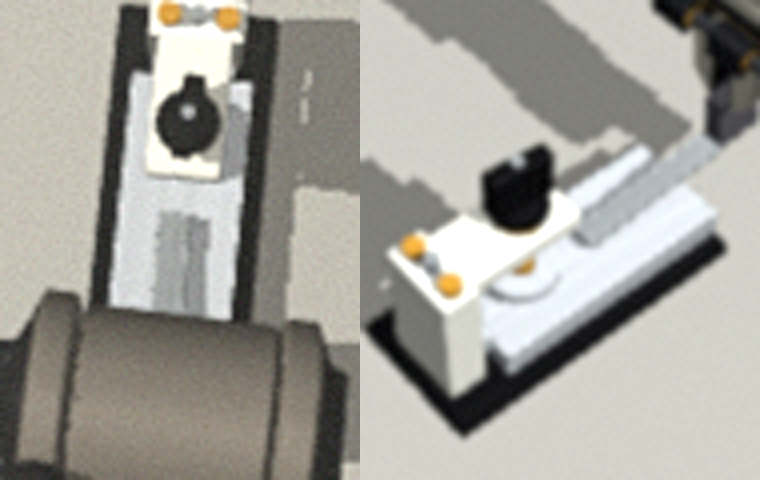

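```bash
cat >> h.py <<'E'
A=np.array([626,13.4]);YAW=-0.10
def stf(p): 
    d=np.asarray(p)[:2]-A;c,s=np.cos(YAW),np.sin(YAW);return np.round([c*d[0]+s*d[1],-s*d[0]+c*d[1]],1)
E
python3 - <<'E'
from h import *
t=dict(np.load("top0.npz"));s=dict(np.load("scene0.npz"))
u=lambda x,y,ox,oy:((x+.5)/4-.5+ox,(y+.5)/4-.5+oy)
for z in(42,46):print([stf(ray(t,u(*p,240,160),z)) for p in[(159,213),(191,213),(156,302),(187,302)]])
for z in(42,46):print([stf(ray(s,u(x-360,y,220,170),z)) for x,y in[(560,230),(592,247)]])
print(stf(st()["tool_pos"]))
print("knob",stf([622,14.4]), [stf(ray(t,u(x,y,240,160),100)) for x,y in[(147,172),(220,178)]])
E
```

```text
[array([-47.3,  12.6]), array([-45.4,  -6.4]), array([-100.4,    9.2]), array([-98.6,  -9.1])]
[array([-47.7,  12.6]), array([-45.8,  -6.4]), array([-100.7,    9.2]), array([-98.9,  -9.1])]
[array([-39.2,  -8.1]), array([-45.9,  14.6])]
[array([-37.3,  -5.7]), array([-43.9,  16.9])]
[-174.2    0.2]
knob [-4.1  0.6] [array([-30.6,  20.9]), array([-30. , -20.9])]
```

>>> send_rows:
  commands:
    - [[0.003, 0.001, 0, 1.5, 0.008], [0.003, 0, 0, 0, 0.008], [0, 0, 0, 0, 0.008]]

```text
time: 6.18
tool_pos: [454.5, 31.3, 50.3]
tcp_rot: [-2.438, 1.551, 2.158]
contact_force: [-0.3, 0.2, -1.2]
grip_width: 15.5
```

>>> send_rows:
  commands:
    - [[0.002, 0, 0, 0, 0.008], [0, 0, 0, 0, 0.008]]

```text
time: 6.35
tool_pos: [454.8, 31.4, 48.9]
tcp_rot: [-2.496, 1.552, 2.102]
contact_force: [0.5, -0.3, -0.4]
grip_width: 15.0
```

```bash
python3 - <<'E'
from h import *
plan(453.8,30.6,50,-0.1+np.pi/2)
E
```

```text
t 6.35 pos [454.8  31.4  48.9] toolx [-0.009  0.016 -1.   ] jaw [-0.114 -0.993 -0.015] f [ 0.54 -0.27 -0.39] m [0.032 0.033 0.008] w 15.0 q [-0.111  0.419  1.901  0.02   0.833  1.561]
shift tool mm [-1.1 -0.9  0.8] turn cw deg (tool +x) [179.2  -0.8]
```

>>> send_rows:
  commands:
    - [[0.002, 0, 0, 0, 0.008], [0.001, 0, 0, 0, 0.008], [0, 0, 0, 0, 0.008]]

```text
time: 6.6
tool_pos: [455.1, 31.4, 46.2]
tcp_rot: [-2.552, 1.553, 2.047]
contact_force: [0.4, 0.1, -0.5]
grip_width: 15.2
```

>>> send_rows:
  commands:
    - [[0.0015, 0, 0, 0, 0.008], [0, 0, 0, 0, 0.008]]

```text
time: 6.77
tool_pos: [455.2, 31.4, 44.6]
tcp_rot: [-2.57, 1.553, 2.029]
contact_force: [0.2, -1.0, -0.4]
grip_width: 15.5
```

>>> send_rows:
  commands:
    - [[0.0015, 0, 0, 0, 0.008], [0, 0, 0, 0, 0.008]]

```text
time: 6.93
tool_pos: [455.4, 31.4, 43.1]
tcp_rot: [-2.592, 1.554, 2.007]
contact_force: [-0.3, -0.2, 0.1]
grip_width: 15.9
```

>>> send_rows:
  commands:
    - [[0.001, 0, 0, 0, 0.008], [0, 0, 0, 0, 0.008]]

```text
time: 7.1
tool_pos: [455.3, 31.5, 42.4]
tcp_rot: [-2.604, 1.553, 1.995]
contact_force: [-1.6, 0.7, 3.3]
grip_width: 15.4
```

>>> send_rows:
  commands:
    - [[0.001, 0, 0, 0, 0.008], [0, 0, 0, 0, 0.008]]

```text
time: 7.27
tool_pos: [455.5, 31.7, 42.1]
tcp_rot: [-2.64, 1.554, 1.959]
contact_force: [0.2, 0.6, 2.8]
grip_width: 15.3
```

```bash
python3 - <<'E'
from h import *
plan(453.8,30.6,50,-0.1+np.pi/2)
E
```

```text
t 7.27 pos [455.5  31.7  42.1] toolx [-0.006  0.016 -1.   ] jaw [-0.113 -0.993 -0.015] f [0.15 0.63 2.83] m [ 0.064 -0.046  0.023] w 15.3 q [-0.11   0.43   1.908  0.021  0.812  1.559]
shift tool mm [-7.9 -1.6  1.1] turn cw deg (tool +x) [179.2  -0.8]
```

>>> send_rows:
  commands:
    - [[-0.001, 0, 0, 0, 0.008], [0, 0.008, 0, 0, 0.008], [0, 0.008, 0, 0, 0.008], [0, 0, 0, 0, 0.008]]

```text
time: 7.6
tool_pos: [473.3, 29.5, 43.1]
tcp_rot: [-2.705, 1.554, 1.894]
contact_force: [1.0, 0.3, -0.7]
grip_width: 15.0
```

```bash
python3 - <<'E'
from h import *
plan(453.8,30.6,50,-0.1+np.pi/2);print(stf(st()["tool_pos"]))
E
```

```text
t 7.6 pos [473.3  29.5  43.1] toolx [-0.005  0.016 -1.   ] jaw [-0.113 -0.993 -0.015] f [ 1.01  0.28 -0.72] m [ 0.006 -0.043 -0.014] w 15.0 q [-0.11   0.453  1.861  0.02   0.835  1.56 ]
shift tool mm [ -6.8 -19.6   1. ] turn cw deg (tool +x) [179.2  -0.8]
[-153.5    0.8]
```

>>> send_rows:
  commands:
    - [[0, 0.008, 0, -0.4, 0.008], [0, 0.008, 0, -0.4, 0.008], [0, 0.008, 0, 0, 0.008], [0, 0, 0, 0, 0.008]]

```text
time: 7.93
tool_pos: [499.5, 26.6, 43.0]
tcp_rot: [-2.627, 1.554, 1.988]
contact_force: [-0.4, 0.1, -0.4]
grip_width: 15.2
```

>>> send_rows:
  commands:
    - [[0, 0.008, 0, 0, 0.008], [0, 0.008, 0, 0, 0.008], [0, 0, 0, 0, 0.008]]

```text
time: 8.18
tool_pos: [516.1, 25.1, 42.9]
tcp_rot: [-2.545, 1.553, 2.071]
contact_force: [0.9, -0.5, 2.2]
grip_width: 15.1
```

```bash
python3 - <<'E'
from h import *
plan(453.8,30.6,50,-0.1+np.pi/2);print(stf(st()["tool_pos"]))
E
```

```text
t 8.18 pos [516.1  25.1  42.9] toolx [-0.009  0.016 -1.   ] jaw [-0.097 -0.995 -0.015] f [ 0.94 -0.52  2.21] m [ 0.048 -0.246 -0.005] w 15.1 q [-0.11   0.515  1.741  0.019  0.895  1.546]
shift tool mm [ -6.5 -62.6   0.4] turn cw deg (tool +x) [-179.8    0.2]
[-110.5    0.6]
```

>>> send_rows:
  commands:
    - [[0, 0, 0, 0, 0.03], [0, 0, 0, 0, 0.03], [0, 0, 0, 0, 0.03], [0.001, 0, 0, 0, 0.03], [0, 0, 0, 0, 0.008], [0, 0, 0, 0, 0.008], [0, 0, 0, 0, 0.008], [0, 0, 0, 0, 0.008]]

```text
time: 8.85
tool_pos: [514.8, 25.2, 40.6]
tcp_rot: [-2.47, 1.552, 2.146]
contact_force: [0.4, -1.4, -0.2]
grip_width: 15.2
```

>>> send_rows:
  commands:
    - [[0, 0, 0, 0, 0.008], [0, 0, 0, 0, 0.008]]

```text
time: 9.02
tool_pos: [514.8, 25.2, 40.6]
tcp_rot: [-2.474, 1.552, 2.142]
contact_force: [0.4, -0.0, -1.6]
grip_width: 15.7
```

```bash
python3 - <<'E'
from h import *
plan(453.8,30.6,50,-0.1+np.pi/2);print(stf(st()["tool_pos"]))
from plant import optics
for i in range(4):
    optics.capture("top");o=st();print(o["tool_pos"].round(2),o["tcp_rot"].round(4),o["contact_force"].round(2),o["moment"].round(3))
E
```

```text
t 9.02 pos [514.8  25.2  40.6] toolx [-0.01   0.016 -1.   ] jaw [-0.096 -0.995 -0.015] f [ 0.36 -0.04 -1.65] m [ 0.04  -0.002  0.009] w 15.7 q [-0.11   0.518  1.745  0.019  0.891  1.545]
shift tool mm [ -8.7 -61.4   0.4] turn cw deg (tool +x) [-179.8    0.2]
[-111.8    0.7]
[514.83  25.22  40.58] [-2.4719  1.5517  2.1441] [ 0.01  0.06 -0.57] [ 0.04  -0.01   0.035]
[514.84  25.2   40.59] [-2.4708  1.5517  2.1451] [ 0.72  0.37 -0.11] [ 0.029 -0.07  -0.016]
[514.84  25.21  40.59] [-2.4707  1.5517  2.1454] [-0.51  1.02  0.24] [-0.029  0.005 -0.016]
[514.85  25.23  40.6 ] [-2.4729  1.5517  2.1431] [-0.03 -0.44 -0.72] [-0.02  -0.026  0.023]
```

>>> send_rows:
  commands:
    - [[-0.002, 0, 0, 0, 0.008], [-0.001, 0, 0, 0, 0.008], [0, 0, 0, 0, 0.008]]

```text
time: 9.47
tool_pos: [514.4, 25.2, 43.6]
tcp_rot: [-2.426, 1.551, 2.191]
contact_force: [-0.5, -0.3, -1.5]
grip_width: 15.8
```

```bash
cat >>h.py <<'E'
def avg(n=6):
    from plant import optics
    L=[]
    for i in range(n):
        optics.capture("top");o=st();R=Ro.from_euler("xyz",o["tcp_rot"]).as_matrix();L.append(np.r_[o["tool_pos"],R[:,0],o["contact_force"],o["moment"]])
    m=np.mean(L,0);print("t",round(o["time"],2),"pos",m[:3].round(2),"tx",m[3:6].round(4),"F",m[6:9].round(2),"M",m[9:].round(3),"w",round(o["grip_width"],1),"st",stf(m[:2]),"j6",o["joint_positions"][5].round(3))
    return m
E
python3 - <<'E'
from h import *
avg()
E
```

```text
t 9.77 pos [514.37  25.23  43.41] tx [-0.0116  0.0162 -0.9998] F [ 0.02  0.16 -0.7 ] M [0.014 0.037 0.003] w 15.7 st [-112.3    0.6] j6 1.545
```

>>> send_rows:
  commands:
    - [[-0.0015, 0, 0, 0, 0.008], [0, 0, 0, 0, 0.008]]

```text
time: 9.93
tool_pos: [514.3, 25.2, 44.9]
tcp_rot: [-2.411, 1.551, 2.205]
contact_force: [-0.8, -0.2, -1.5]
grip_width: 15.4
```

```bash
python3 - <<'E'
from h import *
avg()
E
```

```text
t 10.23 pos [514.16  25.21  44.68] tx [-0.0123  0.0163 -0.9998] F [ 0.37 -0.32 -0.51] M [0.031 0.027 0.004] w 15.4 st [-112.5    0.6] j6 1.545
```

>>> send_rows:
  commands:
    - [[-0.0015, 0, 0, 0, 0.008], [0, 0, 0, 0, 0.008]]

```text
time: 10.4
tool_pos: [514.1, 25.2, 46.2]
tcp_rot: [-2.391, 1.55, 2.225]
contact_force: [0.3, 0.4, -1.3]
grip_width: 15.4
```

```bash
python3 - <<'E'
from h import *
avg()
E
```

```text
t 10.7 pos [513.95  25.21  45.97] tx [-0.0129  0.0163 -0.9998] F [-0.33  0.24 -0.82] M [0.031 0.026 0.001] w 15.2 st [-112.7    0.6] j6 1.545
```

>>> send_rows:
  commands:
    - [[-0.0015, 0, 0, 0, 0.008], [0, 0, 0, 0, 0.008]]

```text
time: 10.87
tool_pos: [513.9, 25.2, 47.4]
tcp_rot: [-2.367, 1.55, 2.249]
contact_force: [0.0, 0.6, -1.8]
grip_width: 15.7
```

```bash
python3 - <<'E'
from h import *
avg()
E
```

```text
t 11.17 pos [513.73  25.21  47.25] tx [-0.0135  0.0164 -0.9998] F [ 0.42 -0.34 -1.23] M [ 0.03   0.027 -0.01 ] w 15.6 st [-112.9    0.5] j6 1.545
```

>>> send_rows:
  commands:
    - [[-0.001, 0, 0, 0, 0.008], [0, 0, 0, 0, 0.008]]

```text
time: 11.33
tool_pos: [513.6, 25.2, 48.2]
tcp_rot: [-2.343, 1.549, 2.273]
contact_force: [-0.4, -0.3, -1.8]
grip_width: 15.5
```

```bash
python3 - <<'E'
from h import *
avg()
E
```

```text
t 11.63 pos [513.55  25.22  48.05] tx [-0.014   0.0165 -0.9998] F [-0.08 -0.19 -1.33] M [ 0.015  0.026 -0.008] w 15.5 st [-113.1    0.5] j6 1.546
```

>>> send_rows:
  commands:
    - [[-0.001, 0, 0, 0, 0.008], [0, 0, 0, 0, 0.008]]

```text
time: 11.8
tool_pos: [513.4, 25.2, 48.9]
tcp_rot: [-2.327, 1.549, 2.289]
contact_force: [-0.2, 0.1, -2.5]
grip_width: 15.4
```

```bash
python3 - <<'E'
from h import *
avg()
E
```

```text
t 12.1 pos [513.43  25.21  48.85] tx [-0.0144  0.0165 -0.9998] F [ 0.24  0.09 -2.69] M [ 0.016  0.035 -0.004] w 15.5 st [-113.2    0.5] j6 1.546
```

>>> send_rows:
  commands:
    - [[-0.001, 0, 0, 0, 0.008], [0, 0, 0, 0, 0.008]]

```text
time: 12.27
tool_pos: [513.4, 25.2, 49.8]
tcp_rot: [-2.319, 1.549, 2.297]
contact_force: [0.3, -0.7, -2.6]
grip_width: 15.2
```

```bash
python3 - <<'E'
from h import *
avg(10)
from plant import optics
c=optics.capture("top");s=optics.capture("scene")
f=lambda i,x,y,w,h,s:cv2.convertScaleAbs(cv2.resize(i[y:y+h,x:x+w],None,fx=s,fy=s,interpolation=cv2.INTER_CUBIC),alpha=1.7)
cv2.imwrite("pics/g4.png",np.hstack([f(c["color"],240,160,90,120,4),f(s["color"],220,170,100,120,4)]))
E
```

```text
t 12.77 pos [513.31  25.21  49.68] tx [-0.0148  0.0165 -0.9998] F [ 0.87  0.54 -2.93] M [ 0.021  0.049 -0.   ] w 15.3 st [-113.3    0.5] j6 1.546
```

View pics/g4.png

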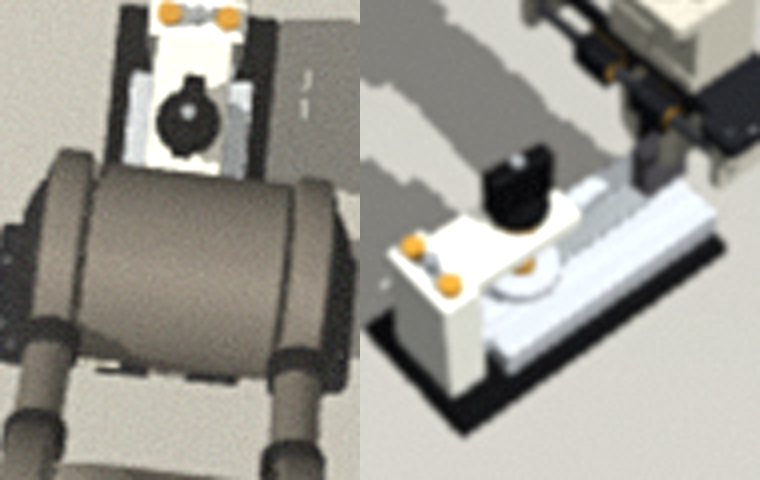

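>>> send_rows:
  commands:
    - [[0.003, 0, 0, 0, 0.008], [0.003, 0, 0, 0, 0.008], [0.002, 0, 0, 0, 0.008], [0, 0, 0, 0, 0.008]]

```text
time: 13.2
tool_pos: [513.4, 25.3, 41.4]
tcp_rot: [-2.343, 1.549, 2.272]
contact_force: [0.1, 0.1, -0.9]
grip_width: 15.3
```

```bash
python3 - <<'E'
from h import *
avg(4)
E
```

```text
t 13.4 pos [513.56  25.33  41.72] tx [-0.0135  0.0164 -0.9998] F [-0.16 -0.3  -0.93] M [-0.007  0.013  0.   ] w 15.3 st [-113.1    0.6] j6 1.545
```

>>> send_rows:
  commands:
    - [[0.001, 0, 0, 0, 0.03], [0, 0, 0, 0, 0.03], [0, 0, 0, 0, 0.03], [0, 0, 0, 0, 0.008], [0, 0, 0, 0, 0.008], [0, 0, 0, 0, 0.008], [0, 0, 0, 0, 0.008], [0, 0, 0, 0, 0.008], [0, 0, 0, 0, 0.008]]

```text
time: 14.15
tool_pos: [514.6, 25.3, 41.7]
tcp_rot: [-2.461, 1.551, 2.155]
contact_force: [-0.8, 0.9, -0.1]
grip_width: 15.6
```

>>> send_rows:
  commands:
    - [[0, 0.008, 0, 0, 0.008], [0, 0.005, 0, 0, 0.008], [0, 0, 0, 0, 0.008]]

```text
time: 14.4
tool_pos: [528.4, 24.0, 41.9]
tcp_rot: [-2.441, 1.551, 2.175]
contact_force: [0.1, 0.1, -1.0]
grip_width: 15.4
```

```bash
python3 - <<'E'
from h import *
avg(4)
E
```

```text
t 14.6 pos [527.61  24.05  41.74] tx [-0.0119  0.0163 -0.9998] F [ 0.25  0.25 -0.53] M [ 0.016 -0.039  0.009] w 15.4 st [-99.    0.8] j6 1.546
```

>>> send_rows:
  commands:
    - [[0, 0.004, 0, 0, 0.008], [0, 0, 0, 0, 0.008]]

```text
time: 14.77
tool_pos: [530.8, 23.8, 41.8]
tcp_rot: [-2.362, 1.55, 2.255]
contact_force: [0.3, -0.1, -0.8]
grip_width: 15.6
```

>>> send_rows:
  commands:
    - [[0, 0.002, 0, 0, 0.008], [0, 0, 0, 0, 0.008]]

```text
time: 14.93
tool_pos: [532.9, 23.6, 41.7]
tcp_rot: [-2.352, 1.549, 2.264]
contact_force: [0.7, -0.7, -0.8]
grip_width: 15.4
```

>>> send_rows:
  commands:
    - [[0, 0.002, 0, 0, 0.008], [0, 0, 0, 0, 0.008]]

```text
time: 15.1
tool_pos: [535.0, 23.4, 41.7]
tcp_rot: [-2.348, 1.549, 2.268]
contact_force: [-0.5, 1.4, -0.7]
grip_width: 15.2
```

```bash
python3 - <<'E'
from h import *
avg(4)
E
```

```text
t 15.3 pos [534.8   23.47  41.74] tx [-0.0139  0.0165 -0.9998] F [ 0.33  0.12 -0.05] M [ 0.009 -0.121  0.003] w 15.7 st [-91.8   0.9] j6 1.547
```

>>> send_rows:
  commands:
    - [[0, 0.0015, 0, 0, 0.008], [0, 0, 0, 0, 0.008]]

```text
time: 15.47
tool_pos: [535.8, 23.4, 41.7]
tcp_rot: [-2.31, 1.548, 2.307]
contact_force: [0.1, -0.4, -0.1]
grip_width: 15.6
```

>>> send_rows:
  commands:
    - [[0, 0.0015, 0, 0, 0.008], [0, 0, 0, 0, 0.008]]

```text
time: 15.63
tool_pos: [535.7, 23.5, 41.7]
tcp_rot: [-2.214, 1.546, 2.402]
contact_force: [0.1, -0.7, 0.9]
grip_width: 15.5
```

```bash
python3 - <<'E'
from h import *
avg(4)
E
```

```text
t 15.83 pos [535.77  23.51  41.7 ] tx [-0.0183  0.017  -0.9997] F [-2.55  0.31  2.38] M [0.015 0.336 0.012] w 14.8 st [-90.8   1.1] j6 1.547
```

>>> send_rows:
  commands:
    - [[0, 0, 0, 0, 0.03], [0, 0, 0, 0, 0.03], [0, 0, 0, 0, 0.03], [0, 0, 0, 0, 0.008], [0, 0, 0, 0, 0.008], [0, 0, 0, 0, 0.008], [0, 0, 0, 0, 0.008], [0, 0, 0, 0, 0.008]]

```text
time: 16.5
tool_pos: [537.1, 23.4, 41.4]
tcp_rot: [-2.296, 1.548, 2.32]
contact_force: [-0.9, -0.0, -0.2]
grip_width: 15.7
```

```bash
python3 - <<'E'
from h import *
avg(4)
E
```

```text
t 16.7 pos [537.11  23.37  41.4 ] tx [-0.0157  0.0169 -0.9997] F [-0.09 -0.45  0.22] M [ 0.009  0.05  -0.014] w 15.5 st [-89.4   1. ] j6 1.547
```

>>> send_rows:
  commands:
    - [[0, 0.002, 0, 0, 0.008], [0, 0.001, 0, 0, 0.008], [0, 0, 0, 0, 0.008]]

```text
time: 16.95
tool_pos: [537.0, 23.5, 41.5]
tcp_rot: [-2.133, 1.542, 2.484]
contact_force: [0.4, -0.9, 0.3]
grip_width: 15.5
```

```bash
python3 - <<'E'
from h import *
avg(4)
E
```

```text
t 17.15 pos [536.99  23.53  41.38] tx [-0.0225  0.0175 -0.9996] F [-2.16  0.27  2.56] M [ 0.028  0.347 -0.011] w 15.3 st [-89.6   1.2] j6 1.547
```

>>> send_rows:
  commands:
    - [[0, 0, 0, 0, 0.035], [0, 0, 0, 0, 0.035], [0, 0, 0, 0, 0.035], [0, 0, 0, 0, 0.035]]

```text
time: 17.48
tool_pos: [538.2, 23.4, 41.2]
tcp_rot: [-2.194, 1.544, 2.422]
contact_force: [-0.1, 0.3, -0.9]
grip_width: 34.1
```

>>> send_rows:
  commands:
    - [[-0.01, 0, 0, 0, 0.035], [-0.02, 0, 0, 0, 0.035], [-0.03, 0, 0, 0, 0.05], [-0.04, 0, 0, 0, 0.05], [-0.035, 0, 0, 0, 0.05], [0, 0, 0, 0, 0.05]]

```text
time: 17.98
tool_pos: [540.0, 20.9, 182.7]
tcp_rot: [-2.104, 1.54, 2.512]
contact_force: [1.5, -0.0, 0.6]
grip_width: 49.3
```

```bash
python3 - <<'E'
from h import *
plan(626,13.4,165,YAW-.02+np.pi/2)
from plant import optics
c=optics.capture("top");s=optics.capture("scene");np.savez("s1.npz",**s)
f=lambda i,x,y,w,h,s:cv2.convertScaleAbs(cv2.resize(i[y:y+h,x:x+w],None,fx=s,fy=s,interpolation=cv2.INTER_CUBIC),alpha=1.7)
cv2.imwrite("pics/g5.png",np.hstack([f(c["color"],240,160,90,120,4),f(s["color"],220,170,100,120,4)]))
E
```

```text
t 17.98 pos [540.   20.9 182.7] toolx [-0.025  0.018 -1.   ] jaw [-0.096 -0.995 -0.015] f [ 1.45 -0.03  0.62] m [-0.003 -0.042  0.047] w 49.3 q [-0.113  0.4    1.488  0.016  1.28   1.55 ]
shift tool mm [15.4 86.8 -0.5] turn cw deg (tool +x) [-178.7    1.3]
```

View pics/g5.png

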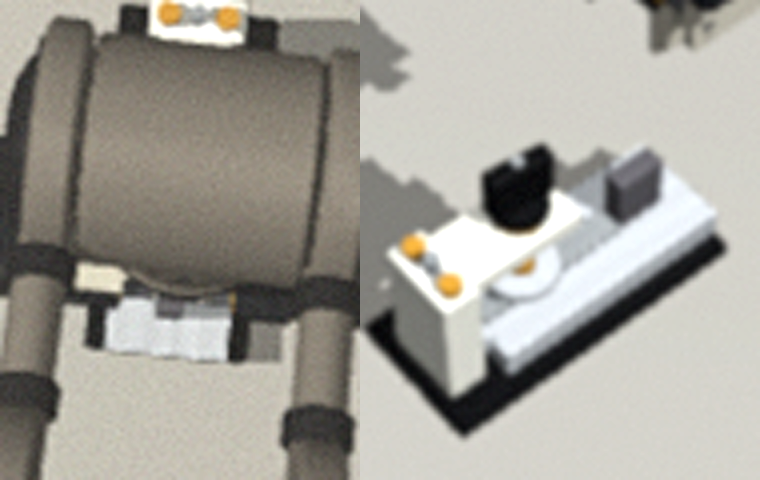

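>>> send_rows:
  commands:
    - [[0, 0, 0, -7.1, 0.05], [0, 0, 0, -7.1, 0.05], [0, 0, 0, -7.1, 0.05], [0, 0, 0, -7.1, 0.05], [0, 0, 0, -7.1, 0.05], [0, 0, 0, -7.1, 0.05], [0, 0, 0, -7.1, 0.05], [0, 0, 0, -7.1, 0.05], [0, 0, 0, -7.1, 0.05], [0, 0, 0, -7.1, 0.05]]

```text
time: 18.92
tool_pos: [527.2, 22.3, 162.3]
tcp_rot: [-3.074, 1.506, 2.795]
contact_force: [0.0, -0.1, -0.3]
grip_width: 49.9
```

>>> send_rows:
  commands:
    - [[0, 0, 0, -7.1, 0.05], [0, 0, 0, -7.1, 0.05], [0, 0, 0, -7.1, 0.05], [0, 0, 0, -7.1, 0.05], [0, 0, 0, -7.1, 0.05], [0, 0, 0, -7.1, 0.05], [0, 0, 0, -7.1, 0.05], [0, 0, 0, -7.1, 0.05], [0, 0, 0, -7.1, 0.05], [0, 0, 0, -7.1, 0.05]]

```text
time: 19.75
tool_pos: [515.3, 23.7, 144.8]
tcp_rot: [2.039, 1.472, 2.875]
contact_force: [-0.3, 0.1, 0.3]
grip_width: 50.6
```

>>> send_rows:
  commands:
    - [[0, 0, 0, -7.1, 0.05], [0, 0, 0, -7.1, 0.05], [0, 0, 0, -7.1, 0.05], [0, 0, 0, -7.1, 0.05], [0, 0, 0, -7.1, 0.05], [0, 0, 0, 0, 0.05]]

```text
time: 20.25
tool_pos: [508.0, 24.4, 134.8]
tcp_rot: [1.436, 1.452, 2.901]
contact_force: [-0.6, -0.7, 0.3]
grip_width: 50.0
```

```bash
python3 - <<'E'
from h import *
plan(626,13.4,165,YAW-.02+np.pi/2)
E
```

```text
t 20.25 pos [508.   24.4 134.8] toolx [-0.115  0.028 -0.993] jaw [0.106 0.994 0.016] f [-0.61 -0.72  0.27] m [ 0.105 -0.22   0.002] w 50.0 q [-0.113  0.446  1.563  0.016  1.251 -1.584]
shift tool mm [ -43.9 -114.1    2.1] turn cw deg (tool +x) [   0.8 -179.2]
```

>>> send_rows:
  commands:
    - [[-0.04, 0, 0, 0, 0.05], [-0.03, 0, 0, 0, 0.05], [0, 0, 0, 0, 0.05]]

```text
time: 20.5
tool_pos: [512.2, 22.9, 200.7]
tcp_rot: [1.461, 1.437, 2.915]
contact_force: [-0.0, -0.3, 0.4]
grip_width: 50.0
```

```bash
python3 - <<'E'
from h import *
plan(626,13.4,165,YAW-.02+np.pi/2)
E
```

```text
t 20.5 pos [512.2  22.9 200.7] toolx [-0.13   0.03  -0.991] jaw [0.117 0.993 0.015] f [-0.03 -0.31  0.4 ] m [ 0.084 -0.274  0.017] w 50.0 q [-0.115  0.403  1.44   0.015  1.432 -1.572]
shift tool mm [  20.3 -117.9    3.4] turn cw deg (tool +x) [ 1.000e-01 -1.799e+02]
```

>>> send_rows:
  commands:
    - [[0, -0.04, 0, 0, 0.05], [0, -0.04, 0, 0, 0.05], [0, -0.03, 0, 0, 0.05], [0, 0, 0, 0, 0.05]]

```text
time: 20.83
tool_pos: [617.5, 10.6, 179.6]
tcp_rot: [1.485, 1.425, 2.924]
contact_force: [-0.8, -0.1, -0.5]
grip_width: 50.4
```

```bash
python3 - <<'E'
from h import *
plan(626,13.4,165,YAW-.02+np.pi/2)
E
```

```text
t 20.83 pos [617.5  10.6 179.6] toolx [-0.142  0.031 -0.989] jaw [0.132 0.991 0.012] f [-0.82 -0.07 -0.45] m [ 0.067 -0.215 -0.049] w 50.4 q [-0.115  0.626  1.123  0.015  1.538 -1.556]
shift tool mm [ 13.3 -10.1   3.7] turn cw deg (tool +x) [ -0.7 179.3]
```

>>> send_rows:
  commands:
    - [[0, 0.02, 0, 0, 0.05], [0, 0.02, 0, 0, 0.05], [0, 0.02, 0, 0, 0.05], [0, 0.02, 0, 0, 0.05], [0, 0.02, 0, 0, 0.05], [0, 0.02, 0, 0, 0.05], [0, 0.02, 0, 0, 0.05], [0, 0.02, 0, 0, 0.05], [0, 0.02, 0, 0, 0.05], [0, 0.02, 0, 0, 0.05]]

```text
time: 21.67
tool_pos: [404.7, 41.1, 193.8]
tcp_rot: [1.537, 1.394, 2.941]
contact_force: [0.2, -0.1, 0.2]
grip_width: 50.0
```

```bash
python3 - <<'E'
from h import *
plan(626,13.4,165,YAW-.02+np.pi/2)
E
```

```text
t 21.67 pos [404.7  41.1 193.8] toolx [-0.173  0.035 -0.984] jaw [0.167 0.986 0.006] f [ 0.16 -0.14  0.19] m [ 0.015 -0.151  0.003] w 50.0 q [-0.103  0.244  1.7    0.018  1.374 -1.511]
shift tool mm [ -10.8 -224.4    9.4] turn cw deg (tool +x) [ -2.7 177.3]
```

>>> send_rows:
  commands:
    - [[0.012, 0, 0, 0, 0.05], [0.012, 0, 0, 0, 0.05], [0.012, 0, 0, 0, 0.05], [0.012, 0, 0, 0, 0.05], [0.012, 0, 0, 0, 0.05]]

```text
time: 22.08
tool_pos: [385.0, 45.0, 131.9]
tcp_rot: [1.555, 1.391, 2.943]
contact_force: [0.2, 0.6, 0.1]
grip_width: 49.7
```

```bash
python3 - <<'E'
from h import *
plan(626,13.4,165,YAW-.02+np.pi/2)
E
```

```text
t 22.08 pos [385.   45.  131.9] toolx [-0.176  0.035 -0.984] jaw [0.182 0.983 0.003] f [0.19 0.65 0.12] m [ 0.035 -0.279 -0.017] w 49.7 q [-0.098  0.283  1.84   0.019  1.198 -1.495]
shift tool mm [ -76.  -232.9   12.9] turn cw deg (tool +x) [ -3.6 176.4]
```

>>> send_rows:
  commands:
    - [[0.015, -0.02, 0.03, 0, 0.05], [0.015, -0.02, 0.03, 0, 0.05], [0.015, -0.02, 0.03, 0, 0.05], [0.012, 0, 0, 0, 0.05], [0.012, 0, 0, 0, 0.05], [0, 0, 0, 0, 0.05]]

```text
time: 22.58
tool_pos: [439.8, 128.1, 42.9]
tcp_rot: [1.597, 1.377, 2.962]
contact_force: [-1.3, -0.4, 0.1]
grip_width: 50.1
```

```bash
python3 - <<'E'
from h import *
plan(460,130,50,YAW-.02+np.pi/2)
E
```

```text
t 22.58 pos [439.8 128.1  42.9] toolx [-0.189  0.034 -0.981] jaw [ 0.203  0.979 -0.005] f [-1.28 -0.41  0.12] m [ 0.046 -0.204 -0.007] w 50.1 q [ 0.078  0.523  1.751  0.056  1.056 -1.32 ]
shift tool mm [-10.7 -17.7   6. ] turn cw deg (tool +x) [ -4.9 175.1]
```

>>> send_rows:
  commands:
    - [[0.008, 0, 0, 0, 0.05], [0.008, 0, 0, 0, 0.05], [0, 0, 0, 0, 0.05]]

```text
time: 22.83
tool_pos: [434.1, 128.3, 25.5]
tcp_rot: [1.606, 1.374, 2.967]
contact_force: [-0.5, 0.3, 0.0]
grip_width: 50.0
```

```bash
python3 - <<'E'
from h import *
plan(460,130,50,YAW-.02+np.pi/2)
E
```

```text
t 22.83 pos [434.1 128.3  25.5] toolx [-0.192  0.034 -0.981] jaw [ 0.207  0.978 -0.007] f [-0.47  0.3   0.01] m [ 0.102 -0.262  0.025] w 50.0 q [ 0.08   0.544  1.777  0.058  1.011 -1.317]
shift tool mm [-28.9 -19.7   6.8] turn cw deg (tool +x) [ -5.1 174.9]
```

>>> send_rows:
  commands:
    - [[0, -0.008, 0, 0, 0.05], [0, 0, 0, 0, 0.05], [0, -0.008, 0, 0, 0.05], [0, 0, 0, 0, 0.05]]

```text
time: 23.17
tool_pos: [451.7, 123.8, 23.6]
tcp_rot: [1.604, 1.377, 2.963]
contact_force: [1.1, 0.9, 0.0]
grip_width: 49.8
```

```bash
python3 - <<'E'
from h import *
plan(460,130,50,YAW-.02+np.pi/2)
E
```

```text
t 23.17 pos [451.7 123.8  23.6] toolx [-0.189  0.034 -0.981] jaw [ 0.21   0.978 -0.006] f [1.06 0.86 0.01] m [ 0.066 -0.268 -0.008] w 49.8 q [ 0.069  0.568  1.736  0.055  1.027 -1.323]
shift tool mm [-27.3  -1.6   7.6] turn cw deg (tool +x) [ -5.2 174.8]
```

>>> send_rows:
  commands:
    - [[-0.04, 0, 0, 0, 0.05], [-0.04, 0, 0, 0, 0.05], [-0.04, 0, 0, 0, 0.05], [-0.04, 0, 0, 0, 0.05], [0, 0, 0, 0, 0.05]]

```text
time: 23.58
tool_pos: [483.2, 116.9, 186.7]
tcp_rot: [1.612, 1.373, 2.968]
contact_force: [0.8, -0.4, -0.2]
grip_width: 50.0
```

```bash
python3 - <<'E'
from h import *
plan(622.5,13.4,175,YAW-.02+np.pi/2)
E
```

```text
t 23.58 pos [483.2 116.9 186.7] toolx [-0.194  0.034 -0.981] jaw [ 0.212  0.977 -0.008] f [ 0.79 -0.45 -0.17] m [ 0.06  -0.285  0.053] w 50.0 q [ 0.052  0.422  1.46   0.044  1.452 -1.313]
shift tool mm [ -19.  -157.4  -71.5] turn cw deg (tool +x) [ -5.4 174.6]
```

>>> send_rows:
  commands:
    - [[-0.008, -0.036, -0.016, -1.5, 0.05], [-0.006, -0.036, -0.016, -1.5, 0.05], [-0.004, -0.036, -0.016, -1, 0.05], [-0.004, -0.036, -0.015, -1, 0.05], [0, 0, 0, 0, 0.05]]

```text
time: 24.0
tool_pos: [617.9, 28.2, 184.1]
tcp_rot: [1.512, 1.383, 2.962]
contact_force: [0.1, 0.1, -0.4]
grip_width: 49.9
```

```bash
python3 - <<'E'
from h import *
plan(622.5,13.4,165,YAW-.02+np.pi/2)
E
```

```text
t 24.0 pos [617.9  28.2 184.1] toolx [-0.184  0.033 -0.982] jaw [0.121 0.993 0.011] f [ 0.09  0.08 -0.43] m [ 0.081 -0.277 -0.024] w 49.9 q [-0.088  0.656  1.064  0.017  1.61  -1.539]
shift tool mm [ 17.4  -9.8 -14.3] turn cw deg (tool +x) [-1.000e-01  1.799e+02]
```

>>> send_rows:
  commands:
    - [[0, -0.01, -0.014, 0, 0.05], [0, 0, 0, 0, 0.05]]

```text
time: 24.17
tool_pos: [627.8, 10.8, 180.1]
tcp_rot: [1.512, 1.382, 2.96]
contact_force: [0.5, -0.8, -0.2]
grip_width: 49.4
```

```bash
python3 - <<'E'
from h import *
plan(622.5,13.4,115,YAW-.02+np.pi/2)
from plant import optics
s=optics.capture("scene")
f=lambda i,x,y,w,h,s:cv2.convertScaleAbs(cv2.resize(i[y:y+h,x:x+w],None,fx=s,fy=s,interpolation=cv2.INTER_CUBIC),alpha=1.7)
cv2.imwrite("pics/k1.png",f(s["color"],200,130,120,120,5))
E
```

```text
t 24.17 pos [627.8  10.8 180.1] toolx [-0.185  0.034 -0.982] jaw [0.124 0.992 0.011] f [ 0.51 -0.78 -0.19] m [ 0.028 -0.254  0.021] w 49.4 q [-0.112  0.678  1.032  0.013  1.619 -1.56 ]
shift tool mm [65.  -6.7  1.2] turn cw deg (tool +x) [ -0.2 179.8]
```

View pics/k1.png

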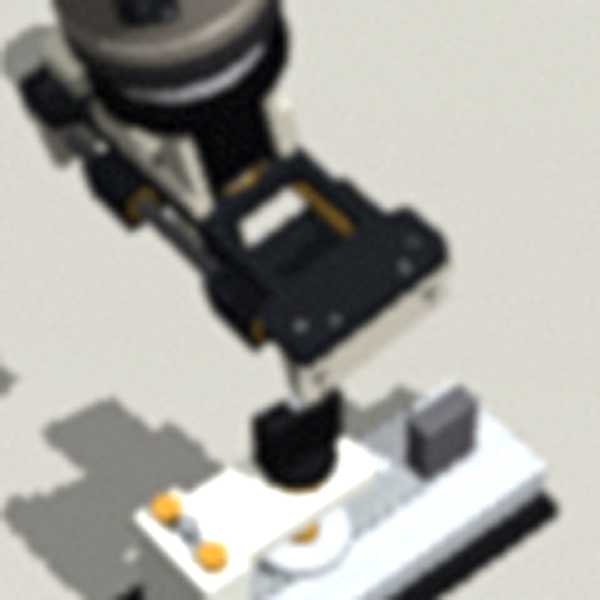

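>>> send_rows:
  commands:
    - [[0.02, -0.003, 0, 0, 0.05], [0, 0, 0, 0, 0.05], [0.02, -0.003, 0, 0, 0.05], [0, 0, 0, 0, 0.05]]

```text
time: 24.55
tool_pos: [624.7, 15.5, 141.8]
tcp_rot: [1.497, 1.383, 2.946]
contact_force: [-0.8, 0.1, -1.4]
grip_width: 49.8
```

```bash
python3 - <<'E'
from h import *
plan(622.5,13.4,117,YAW-.02+np.pi/2)
E
```

```text
t 24.55 pos [624.7  15.5 141.8] toolx [-0.183  0.036 -0.982] jaw [0.123 0.992 0.014] f [-0.84  0.06 -1.41] m [ 0.096 -0.246  0.065] w 49.8 q [-0.107  0.696  1.105  0.017  1.528 -1.558]
shift tool mm [24.7 -2.7 -2.7] turn cw deg (tool +x) [ -0.2 179.8]
```

>>> send_rows:
  commands:
    - [[0.018, -0.002, -0.002, 0, 0.05], [0, 0, 0, 0, 0.05], [0.005, 0, 0, 0, 0.05], [0, 0, 0, 0, 0.03], [0, 0, 0, 0, 0.005], [0, 0, 0, 0, 0.005], [0, 0, 0, 0, 0.005], [0, 0, 0, 0, 0.005]]

```text
time: 25.22
tool_pos: [624.5, 17.0, 129.1]
tcp_rot: [1.486, 1.394, 2.938]
contact_force: [1.2, 0.5, 0.5]
grip_width: 21.4
```

>>> send_rows:
  commands:
    - [[0, 0, 0, 0, 0.005], [0, 0, 0, 0, 0.005]]

```text
time: 25.38
tool_pos: [624.9, 16.9, 129.9]
tcp_rot: [1.485, 1.395, 2.937]
contact_force: [-0.9, -0.3, -0.2]
grip_width: 8.3
```

```bash
python3 - <<'E'
from h import *
plan(622.5,13.4,117,YAW-.02+np.pi/2)
avg(8)
E
```

```text
t 25.38 pos [624.9  16.9 129.9] toolx [-0.171  0.035 -0.985] jaw [0.12  0.993 0.015] f [-0.85 -0.34 -0.19] m [ 0.095 -0.207  0.015] w 8.3 q [-0.105  0.696  1.135  0.017  1.485 -1.56 ]
shift tool mm [13.  -0.3 -4. ] turn cw deg (tool +x) [ -0. 180.]
t 25.78 pos [624.75  16.92 129.61] tx [-0.1713  0.0354 -0.9846] F [ 0.23  0.04 -0.17] M [ 0.074 -0.261  0.006] w 5.1 st [-1.6  3.4] j6 -1.56
```

```bash
python3 - <<'E'
from h import *
from plant import optics
c=optics.capture("top");s=optics.capture("scene")
f=lambda i,x,y,w,h,s:cv2.convertScaleAbs(cv2.resize(i[y:y+h,x:x+w],None,fx=s,fy=s,interpolation=cv2.INTER_CUBIC),alpha=1.9)
cv2.imwrite("pics/k2.png",np.hstack([f(s["color"],210,150,90,110,5),f(c["color"],250,140,70,110,5)]))
E
```

```text
(no output)
```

View pics/k2.png

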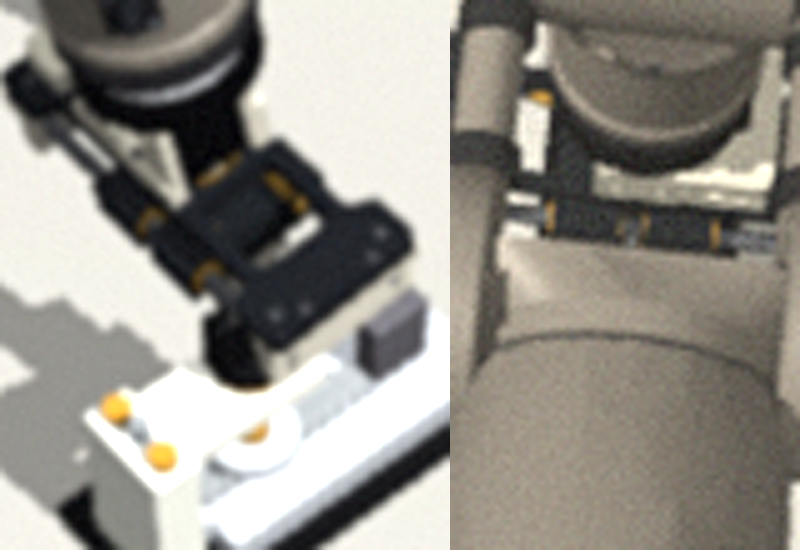

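```bash
python3 - <<'E'
from h import *
from plant import optics
s=optics.capture("scene");c=optics.capture("top");im=s["color"].copy();o=st();print(o["tool_pos"],o["grip_width"],o["contact_force"],o["time"])
R=Ro.from_euler("xyz",o["tcp_rot"]).as_matrix();p=o["tool_pos"];g=p-19*R[:,0]
im=cv2.convertScaleAbs(cv2.resize(im,None,fx=6,fy=6,interpolation=cv2.INTER_CUBIC),alpha=1.9)
def d(P,col):
    q=proj(s,P)*6+2.5;cv2.circle(im,tuple(int(v) for v in q),4,col,-1);print(q/6)
d(p,(0,0,255));d(g,(0,255,0))
for x in(-22,22):
  for z in(111,147):
    cs,sn=np.cos(-.1),np.sin(-.1);d([A[0]+x*cs,A[1]+x*sn,z],(255,0,255))
x0,y0=225*6,175*6
cv2.imwrite("pics/k3.png",im[y0:y0+480,x0:x0+480])
E
```

```text
[624.73558947  16.96592419 129.59049899] 5.180241340653778 [-0.50228752 -0.44607807  0.44306036] 25.9833
[260.44691938 215.7509475 ]
[259.0320154  211.15034971]
[266.48743664 215.48271081]
[266.34020006 205.49655056]
[251.62534747 225.15696613]
[251.04802254 215.25561713]
```

View pics/k3.png

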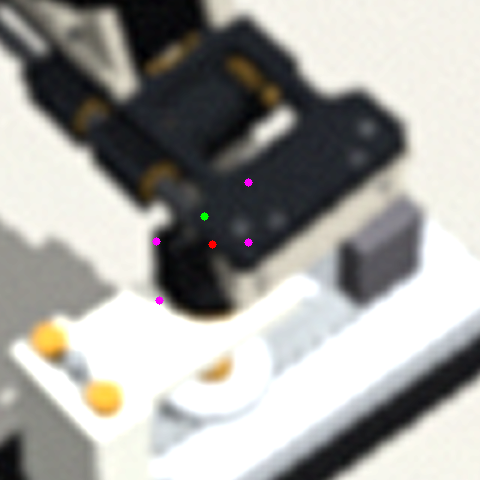

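>>> send_rows:
  commands:
    - [[0, 0, 0, 0, 0.05], [0, 0, 0, 0, 0.05], [0, 0, 0, 0, 0.05], [0, 0, 0, 0, 0.05]]

```text
time: 26.32
tool_pos: [624.7, 17.0, 129.6]
tcp_rot: [1.486, 1.395, 2.938]
contact_force: [0.1, 0.3, -0.3]
grip_width: 27.3
```

```bash
python3 - <<'E'
from h import *
from plant import optics
s=optics.capture("scene");im=s["color"].copy()
plan(622.5,13.4,117,YAW-.02+np.pi/2)
im=cv2.convertScaleAbs(cv2.resize(im[170:250,215:315],None,fx=7,fy=7,interpolation=cv2.INTER_CUBIC),alpha=3.5)
cv2.imwrite("pics/k4.png",im)
E
```

```text
t 26.37 pos [624.7  17.  129.6] toolx [-0.171  0.035 -0.985] jaw [0.12  0.993 0.015] f [-0.13  0.48 -0.29] m [ 0.115 -0.27  -0.059] w 30.7 q [-0.105  0.696  1.135  0.017  1.485 -1.56 ]
shift tool mm [12.6 -0.4 -4. ] turn cw deg (tool +x) [   0. -180.]
```

View pics/k4.png

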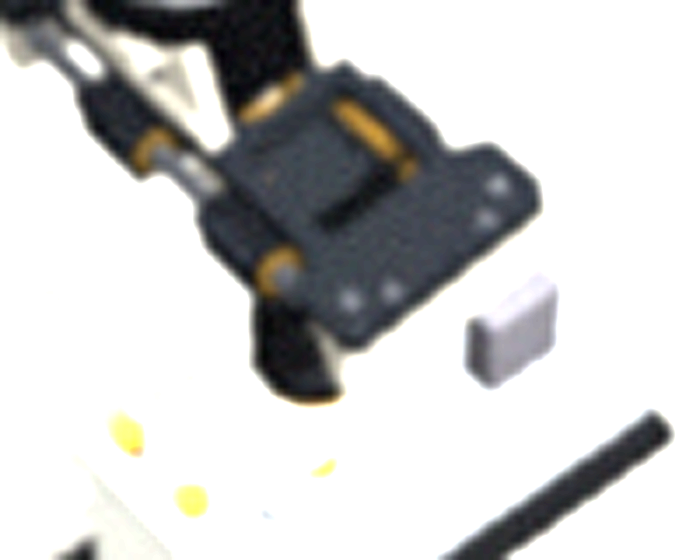

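>>> send_rows:
  commands:
    - [[0.008, 0, -0.003, 0, 0.05], [0, 0, 0, 0, 0.05]]

```text
time: 26.53
tool_pos: [623.0, 14.1, 121.1]
tcp_rot: [1.486, 1.395, 2.938]
contact_force: [0.4, 0.2, -1.0]
grip_width: 44.6
```

>>> send_rows:
  commands:
    - [[0.008, 0, -0.001, 0, 0.05], [0, 0, 0, 0, 0.05]]

```text
time: 26.7
tool_pos: [621.0, 13.1, 112.0]
tcp_rot: [1.486, 1.395, 2.938]
contact_force: [-0.1, -0.2, -0.5]
grip_width: 49.9
```

```bash
python3 - <<'E'
from h import *
plan(622.5,13.4,117,YAW-.02+np.pi/2);avg(2)
E
```

```text
t 26.7 pos [621.   13.1 112. ] toolx [-0.172  0.035 -0.985] jaw [0.12  0.993 0.015] f [-0.14 -0.24 -0.46] m [ 0.063 -0.265 -0.024] w 49.9 q [-0.111  0.704  1.171  0.016  1.442 -1.567]
shift tool mm [-5.2 -0.5  0.5] turn cw deg (tool +x) [   0. -180.]
t 26.8 pos [621.87  13.19 113.33] tx [-0.1695  0.0352 -0.9849] F [-0.72 -0.17  0.39] M [ 0.047 -0.196 -0.016] w 49.8 st [-4.1 -0.6] j6 -1.567
```

>>> send_rows:
  commands:
    - [[0, 0, 0, 0, 0.025], [0, 0, 0, 0, 0.025], [0, 0, 0, 0, 0.02], [0, 0, 0, 0, 0.02]]

```text
time: 27.13
tool_pos: [622.6, 13.3, 114.3]
tcp_rot: [1.483, 1.399, 2.935]
contact_force: [0.0, 0.8, -0.2]
grip_width: 27.6
```

>>> send_rows:
  commands:
    - [[0, 0, 0, 0, 0.011], [0, 0, 0, 0, 0.011]]

```text
time: 27.3
tool_pos: [622.8, 13.8, 114.6]
tcp_rot: [1.477, 1.399, 2.929]
contact_force: [0.8, 8.6, 0.3]
grip_width: 14.6
```

>>> send_rows:
  commands:
    - [[0, 0, 0, 0, 0.011], [0, 0, 0, 0, 0.011]]

```text
time: 27.47
tool_pos: [622.7, 14.9, 114.6]
tcp_rot: [1.469, 1.399, 2.922]
contact_force: [0.8, -0.7, -0.3]
grip_width: 12.5
```

```bash
python3 - <<'E'
from h import *
plan(622.5,13.4,117,YAW-.02+np.pi/2);avg(4)
E
```

```text
t 27.47 pos [622.7  14.9 114.6] toolx [-0.167  0.037 -0.985] jaw [0.119 0.993 0.017] f [ 0.8  -0.68 -0.28] m [-0.136 -0.219  0.052] w 12.5 q [-0.109  0.702  1.167  0.019  1.444 -1.567]
shift tool mm [-2.4  0.4 -1.5] turn cw deg (tool +x) [   0. -180.]
t 27.67 pos [622.7   14.83 114.61] tx [-0.1673  0.0374 -0.9852] F [-0.3   1.52  0.72] M [ 0.233 -0.196  0.015] w 12.6 st [-3.4  1.1] j6 -1.567
```

>>> send_rows:
  commands:
    - [[0, 0.005, 0, 0, 0.008], [0, 0, 0, 0, 0.008]]

```text
time: 27.83
tool_pos: [623.0, 14.8, 114.5]
tcp_rot: [1.456, 1.411, 2.908]
contact_force: [-3.8, 2.2, 1.7]
grip_width: 12.6
```

```bash
python3 - <<'E'
from h import *
avg(3)
E
```

```text
t 27.98 pos [622.61  14.83 114.62] tx [-0.156   0.0369 -0.9871] F [ 5.43  1.16 -4.17] M [ 0.18  -1.235 -0.135] w 12.5 st [-3.5  1.1] j6 -1.566
```

>>> send_rows:
  commands:
    - [[0, 0.005, 0, 0, 0.008], [0, 0.005, 0, 0, 0.008], [0, 0.005, 0, 0, 0.008], [0, 0, 0, 0, 0.008]]

```text
time: 28.32
tool_pos: [623.6, 14.9, 114.5]
tcp_rot: [1.407, 1.446, 2.857]
contact_force: [-5.4, 2.1, 4.2]
grip_width: 12.6
```

```bash
python3 - <<'E'
from h import *
avg(3)
E
```

```text
t 28.47 pos [623.13  14.92 114.62] tx [-0.1207  0.035  -0.9921] F [ 5.06  1.   -3.67] M [ 0.293 -1.139 -0.145] w 12.9 st [-3.   1.2] j6 -1.567
```

>>> send_rows:
  commands:
    - [[0, 0.005, 0, 0, 0.008], [0, 0.005, 0, 0, 0.008], [0, 0.005, 0, 0, 0.008], [0, 0.005, 0, 0, 0.008], [0, 0.005, 0, 0, 0.008], [0, 0.005, 0, 0, 0.008], [0, 0.005, 0, 0, 0.008], [0, 0.005, 0, 0, 0.008], [0, 0.005, 0, 0, 0.008], [0, 0, 0, 0, 0.008]]

```text
time: 29.3
tool_pos: [623.7, 15.0, 115.1]
tcp_rot: [0.666, 1.538, 2.11]
contact_force: [-2.9, 2.7, 0.9]
grip_width: 12.7
```

```bash
python3 - <<'E'
from h import *
avg(3);plan(622.5,13.4,117,YAW-.02+np.pi/2)
E
```

```text
t 29.45 pos [623.27  15.09 115.17] tx [-0.0181  0.0278 -0.9994] F [ 6.46  1.52 -5.02] M [ 0.297 -1.185 -0.078] w 12.0 st [-2.9  1.4] j6 -1.567
t 29.45 pos [623.3  15.1 115.2] toolx [-0.018  0.028 -0.999] jaw [0.126 0.992 0.025] f [ 6.57  1.88 -4.84] m [ 0.308 -1.134 -0.102] w 12.0 q [-0.113  0.604  1.336  0.027  1.223 -1.567]
shift tool mm [-1.9  0.6 -1.7] turn cw deg (tool +x) [ -0.4 179.6]
```

>>> send_rows:
  commands:
    - [[0, 0, 0, 0, 0.025], [0, 0, 0, 0, 0.025], [0, 0, 0, 0, 0.025]]

```text
time: 29.7
tool_pos: [621.4, 14.5, 115.5]
tcp_rot: [0.828, 1.536, 2.273]
contact_force: [-0.3, 0.5, -0.6]
grip_width: 23.9
```

```bash
python3 - <<'E'
from h import *
avg(2);plan(626,13.4,115,YAW+np.pi/2)
E
```

```text
t 29.8 pos [621.52  14.44 115.48] tx [-0.0222  0.0267 -0.9994] F [ 0.01 -0.2   0.13] M [ 0.086 -0.185  0.014] w 24.7 st [-4.6  0.6] j6 -1.568
t 29.8 pos [621.6  14.5 115.5] toolx [-0.022  0.027 -0.999] jaw [0.125 0.992 0.024] f [ 0.04  0.37 -0.07] m [ 0.084 -0.183 -0.011] w 24.7 q [-0.113  0.603  1.336  0.026  1.227 -1.568]
shift tool mm [ 0.4 -4.5 -0.5] turn cw deg (tool +x) [ -1.5 178.5]
```

>>> send_rows:
  commands:
    - [[0, -0.0045, -0.0005, 0, 0.025], [0, 0, 0, 0, 0.025], [0, 0, 0, 0, 0.008], [0, 0, 0, 0, 0.008], [0, 0, 0, 0, 0.008], [0, 0, 0, 0, 0.008]]

```text
time: 30.3
tool_pos: [626.1, 14.9, 115.7]
tcp_rot: [0.777, 1.534, 2.223]
contact_force: [-0.5, -2.0, -0.5]
grip_width: 12.7
```

```bash
python3 - <<'E'
from h import *
avg(6);plan(626,13.4,115,YAW+np.pi/2)
E
```

```text
t 30.6 pos [626.13  14.74 115.74] tx [-0.0225  0.0295 -0.9993] F [0.64 1.21 0.22] M [ 0.248 -0.234 -0.05 ] w 12.6 st [-0.   1.3] j6 -1.568
t 30.6 pos [626.1  14.7 115.7] toolx [-0.022  0.03  -0.999] jaw [0.126 0.992 0.027] f [0.23 0.85 0.25] m [ 0.281 -0.215 -0.061] w 12.6 q [-0.114  0.612  1.321  0.028  1.235 -1.568]
shift tool mm [ 0.7 -0.1 -1.3] turn cw deg (tool +x) [ -1.5 178.5]
```

>>> send_rows:
  commands:
    - [[0, 0, 0, 7.1, 0.008], [0, 0, 0, 0, 0.008], [0, 0, 0, 7.1, 0.008], [0, 0, 0, 0, 0.008]]

```text
time: 30.93
tool_pos: [626.0, 14.4, 115.7]
tcp_rot: [1.032, 1.534, 2.231]
contact_force: [-0.2, 1.8, -0.9]
grip_width: 12.3
```

```bash
python3 - <<'E'
from h import *
avg(4);plan(626,13.4,115,YAW+np.pi/2)
E
```

```text
t 31.13 pos [626.06  14.38 115.74] tx [-0.0226  0.0291 -0.9993] F [0.01 0.79 0.28] M [ 0.174 -0.218 -0.067] w 12.5 st [-0.  1.] j6 -1.328
t 31.13 pos [626.1  14.4 115.7] toolx [-0.023  0.029 -0.999] jaw [0.358 0.933 0.019] f [-0.04 -0.13  0.67] m [ 0.137 -0.142 -0.082] w 12.5 q [-0.114  0.612  1.321  0.028  1.235 -1.328]
shift tool mm [ 0.7 -0.3 -0.9] turn cw deg (tool +x) [-15.3 164.7]
```

>>> send_rows:
  commands:
    - [[0, 0, 0, 7.1, 0.008], [0, 0, 0, 0, 0.008], [0, 0, 0, 7.1, 0.008], [0, 0, 0, 0, 0.008], [0, 0, 0, 7.1, 0.008]]

```text
time: 31.55
tool_pos: [625.8, 13.9, 115.7]
tcp_rot: [1.405, 1.534, 2.256]
contact_force: [-0.1, 0.0, 0.5]
grip_width: 12.3
```

```bash
cat >>h.py <<'E'
def mz(n):
    from plant import optics
    L=[];
    for i in range(n):
        o=st();R=Ro.from_euler("xyz",o["tcp_rot"]).as_matrix();L.append([o["moment"][2],np.degrees(np.arctan2(R[1,2],R[0,2]))]);optics.capture("top")
    L=np.array(L);print("t",round(o["time"],2),"Mz",L[:,0].round(3),"mean",L[1:,0].mean().round(4),"jawdeg",L[:,1].round(2),"j6",o["joint_positions"][5].round(3),"tau6",o["tau"][5].round(3))
E
python3 - <<'E'
from h import *
mz(6)
E
```

```text
t 31.8 Mz [-0.055 -0.03  -0.064 -0.085 -0.021  0.04 ] mean -0.0321 jawdeg [48.75 47.97 48.51 48.68 48.66 48.59] j6 -0.972 tau6 -0.072
```

```bash
cat >>h.py <<'E'
def t6(n=3):
    from plant import optics
    for i in range(n):
        o=st();R=Ro.from_euler("xyz",o["tcp_rot"]).as_matrix();print(round(o["time"],3),"tau6",o["tau"][5].round(4),"Mz",o["moment"][2].round(3),"turned",round(82.76-np.degrees(np.arctan2(R[1,2],R[0,2])),2),"dq6",o["dq"][5].round(4))
        if i<n-1: optics.capture("top")
E
python3 - <<'E'
from h import *
t6(3)
E
```

```text
31.85 tau6 -0.0908 Mz -0.094 turned 34.24 dq6 0.0225
31.9 tau6 -0.0785 Mz -0.028 turned 34.29 dq6 0.0178
31.95 tau6 -0.06 Mz -0.023 turned 34.35 dq6 0.017
```

>>> send_rows:
  commands:
    - [[0, 0, 0, 4, 0.008]]

```text
time: 32.03
tool_pos: [625.7, 13.8, 115.7]
tcp_rot: [1.482, 1.534, 2.26]
contact_force: [-0.8, 0.1, 0.7]
grip_width: 12.3
```

```bash
python3 - <<'E'
from h import *
t6(4)
E
```

```text
32.033 tau6 -1.9445 Mz 0.036 turned 38.19 dq6 0.8925
32.083 tau6 -0.7093 Mz -0.078 turned 38.6 dq6 -0.1237
32.133 tau6 0.6344 Mz -0.005 turned 38.3 dq6 -0.0659
32.183 tau6 0.2314 Mz -0.07 turned 38.2 dq6 -0.0147
```

>>> send_rows:
  commands:
    - [[0, 0, 0, 4, 0.008], [0, 0, 0, 0, 0.008]]

```text
time: 32.35
tool_pos: [625.7, 13.8, 115.8]
tcp_rot: [1.554, 1.534, 2.266]
contact_force: [-0.7, -0.4, -0.3]
grip_width: 12.2
```

```bash
python3 - <<'E'
from h import *
t6(2)
E
```

```text
32.35 tau6 0.7884 Mz -0.057 turned 41.99 dq6 -0.1377
32.4 tau6 0.4068 Mz -0.074 turned 41.81 dq6 -0.0184
```

>>> send_rows:
  commands:
    - [[0, 0, 0, 1, 0.008], [0, 0, 0, 1, 0.008], [0, 0, 0, 1, 0.008]]

```text
time: 32.65
tool_pos: [625.6, 13.7, 115.7]
tcp_rot: [1.604, 1.534, 2.27]
contact_force: [-1.6, -1.3, -0.0]
grip_width: 12.5
```

```bash
python3 - <<'E'
from h import *
t6(1)
E
```

```text
32.65 tau6 -0.2703 Mz 0.052 turned 44.6 dq6 0.2109
```

>>> send_rows:
  commands:
    - [[0, 0, 0, 1, 0.008]]

```text
time: 32.73
tool_pos: [625.6, 13.7, 115.7]
tcp_rot: [1.625, 1.534, 2.272]
contact_force: [-0.1, 0.1, 0.5]
grip_width: 12.5
```

```bash
python3 - <<'E'
from h import *
t6(1)
E
```

```text
32.733 tau6 -0.2623 Mz 0.115 turned 45.65 dq6 0.2181
```

>>> send_rows:
  commands:
    - [[0, 0, 0, 1, 0.008]]

```text
time: 32.82
tool_pos: [625.6, 13.7, 115.7]
tcp_rot: [1.644, 1.534, 2.273]
contact_force: [-1.3, -0.1, -0.7]
grip_width: 12.3
```

```bash
python3 - <<'E'
from h import *
t6(1)
E
```

```text
32.817 tau6 -0.2583 Mz 0.025 turned 46.72 dq6 0.2209
```

>>> send_rows:
  commands:
    - [[0, 0, 0, 1, 0.008]]

```text
time: 32.9
tool_pos: [625.6, 13.7, 115.7]
tcp_rot: [1.665, 1.534, 2.275]
contact_force: [-1.4, -0.4, -0.0]
grip_width: 12.2
```

```bash
python3 - <<'E'
from h import *
t6(1);avg(2)
E
```

```text
32.9 tau6 -0.255 Mz 0.051 turned 47.81 dq6 0.2254
t 33.0 pos [625.55  13.67 115.71] tx [-0.0237  0.0279 -0.9993] F [-1.07 -0.17  0.11] M [-0.055 -0.06  -0.004] w 12.5 st [-0.5  0.2] j6 -0.734
```

>>> send_rows:
  commands:
    - [[0, 0, 0, 1, 0.008], [0, 0, 0, 1, 0.008], [0, 0, 0, 1, 0.008], [0, 0, 0, 1, 0.008], [0, 0, 0, 1, 0.008]]

```text
time: 33.42
tool_pos: [625.4, 13.6, 115.7]
tcp_rot: [1.766, 1.534, 2.282]
contact_force: [-2.5, -0.8, 0.6]
grip_width: 12.2
```

```bash
python3 -c "
from h import *
t6(1)"
```

```text
33.417 tau6 -0.2522 Mz 0.103 turned 53.19 dq6 0.2309
```

>>> send_rows:
  commands:
    - [[0, 0, 0, 1, 0.008], [0, 0, 0, 1, 0.008], [0, 0, 0, 1, 0.008], [0, 0, 0, 1, 0.008]]

```text
time: 33.75
tool_pos: [625.4, 13.5, 115.7]
tcp_rot: [1.851, 1.534, 2.29]
contact_force: [-1.3, -0.1, 2.0]
grip_width: 12.6
```

```bash
python3 -c "
from h import *
t6(1)"
```

```text
33.75 tau6 -0.2484 Mz 0.062 turned 57.63 dq6 0.2333
```

>>> send_rows:
  commands:
    - [[0, 0, 0, 1, 0.008], [0, 0, 0, 1, 0.008], [0, 0, 0, 1, 0.008]]

```text
time: 34.0
tool_pos: [625.3, 13.5, 115.7]
tcp_rot: [1.912, 1.534, 2.292]
contact_force: [-0.5, -0.4, 0.9]
grip_width: 12.4
```

```bash
python3 -c "
from h import *
t6(1)"
```

```text
34.0 tau6 -0.2481 Mz 0.057 turned 60.97 dq6 0.2316
```

>>> send_rows:
  commands:
    - [[0, 0, 0, 1, 0.008], [0, 0, 0, 1, 0.008], [0, 0, 0, 1, 0.008]]

```text
time: 34.25
tool_pos: [625.2, 13.4, 115.8]
tcp_rot: [1.976, 1.534, 2.298]
contact_force: [-1.3, -0.1, 0.3]
grip_width: 12.3
```

```bash
python3 -c "
from h import *
t6(1)"
```

```text
34.25 tau6 -0.2478 Mz 0.079 turned 64.3 dq6 0.2302
```

>>> send_rows:
  commands:
    - [[0, 0, 0, 1, 0.008], [0, 0, 0, 1, 0.008], [0, 0, 0, 1, 0.008]]

```text
time: 34.5
tool_pos: [625.1, 13.4, 115.7]
tcp_rot: [2.039, 1.534, 2.303]
contact_force: [-1.7, -0.5, 1.8]
grip_width: 12.1
```

```bash
python3 -c "
from h import *
t6(1)"
```

```text
34.5 tau6 -0.2476 Mz 0.139 turned 67.63 dq6 0.231
```

>>> send_rows:
  commands:
    - [[0, 0, 0, 1, 0.008], [0, 0, 0, 1, 0.008], [0, 0, 0, 1, 0.008]]

```text
time: 34.75
tool_pos: [625.0, 13.4, 115.7]
tcp_rot: [2.101, 1.534, 2.306]
contact_force: [-2.5, -0.6, 0.6]
grip_width: 12.8
```

```bash
python3 -c "
from h import *
t6(1)"
```

```text
34.75 tau6 -0.2473 Mz 0.044 turned 70.96 dq6 0.2306
```

>>> send_rows:
  commands:
    - [[0, 0, 0, 1, 0.008], [0, 0, 0, 1, 0.008], [0, 0, 0, 1, 0.008]]

```text
time: 35.0
tool_pos: [624.9, 13.4, 115.7]
tcp_rot: [2.165, 1.534, 2.313]
contact_force: [-2.5, -1.2, 0.9]
grip_width: 12.4
```

```bash
python3 -c "
from h import *
t6(1)"
```

```text
35.0 tau6 -0.2471 Mz 0.08 turned 74.29 dq6 0.2301
```

>>> send_rows:
  commands:
    - [[0, 0, 0, 1, 0.008], [0, 0, 0, 1, 0.008], [0, 0, 0, 1, 0.008]]

```text
time: 35.25
tool_pos: [624.8, 13.4, 115.7]
tcp_rot: [2.226, 1.534, 2.315]
contact_force: [-2.5, -1.2, 0.6]
grip_width: 12.5
```

```bash
python3 -c "
from h import *
t6(1)"
```

```text
35.25 tau6 -0.2471 Mz 0.08 turned 77.62 dq6 0.2309
```

>>> send_rows:
  commands:
    - [[0, 0, 0, 1, 0.008], [0, 0, 0, 1, 0.008], [0, 0, 0, 1, 0.008]]

```text
time: 35.5
tool_pos: [624.7, 13.3, 115.7]
tcp_rot: [2.29, 1.533, 2.321]
contact_force: [-1.8, -0.8, 1.2]
grip_width: 12.3
```

```bash
python3 -c "
from h import *
t6(1)"
```

```text
35.5 tau6 -0.2391 Mz 0.079 turned 80.96 dq6 0.23
```

>>> send_rows:
  commands:
    - [[0, 0, 0, 1, 0.008], [0, 0, 0, 1, 0.008], [0, 0, 0, 1, 0.008]]

```text
time: 35.75
tool_pos: [624.6, 13.3, 115.7]
tcp_rot: [2.353, 1.533, 2.326]
contact_force: [-2.3, -1.5, 0.6]
grip_width: 12.4
```

```bash
python3 -c "
from h import *
t6(1)"
```

```text
35.75 tau6 -0.2353 Mz 0.097 turned 84.29 dq6 0.2297
```

>>> send_rows:
  commands:
    - [[0, 0, 0, 1, 0.008], [0, 0, 0, 1, 0.008], [0, 0, 0, 1, 0.008]]

```text
time: 36.0
tool_pos: [624.5, 13.3, 115.7]
tcp_rot: [2.415, 1.533, 2.33]
contact_force: [-2.6, -0.7, 1.3]
grip_width: 12.7
```

```bash
python3 -c "
from h import *
t6(1)"
```

```text
36.0 tau6 -0.2311 Mz 0.131 turned 87.62 dq6 0.2317
```

>>> send_rows:
  commands:
    - [[0, 0, 0, 1, 0.008], [0, 0, 0, 1, 0.008], [0, 0, 0, 1, 0.008]]

```text
time: 36.25
tool_pos: [624.4, 13.3, 115.7]
tcp_rot: [2.478, 1.533, 2.335]
contact_force: [-2.8, -0.6, 0.9]
grip_width: 12.3
```

```bash
python3 -c "
from h import *
t6(1)"
```

```text
36.25 tau6 -0.2269 Mz 0.126 turned 90.95 dq6 0.2312
```

>>> send_rows:
  commands:
    - [[0, 0, 0, 1, 0.008], [0, 0, 0, 0, 0.008], [0, 0, 0, 0, 0.008]]

```text
time: 36.5
tool_pos: [624.4, 13.3, 115.7]
tcp_rot: [2.499, 1.533, 2.335]
contact_force: [-3.0, -0.6, 0.9]
grip_width: 12.2
```

```bash
python3 -c "
from h import *
t6(1);plan(626,13.4,115,0)"
```

```text
36.5 tau6 0.1006 Mz 0.096 turned 92.16 dq6 0.0119
t 36.5 pos [624.4  13.3 115.7] toolx [-0.026  0.027 -0.999] jaw [ 0.986 -0.163 -0.03 ] f [-2.99 -0.56  0.9 ] m [-0.187  0.062  0.096] w 12.2 q [-0.115  0.611  1.322  0.025  1.238  0.041]
shift tool mm [0.7 0.3 1.6] turn cw deg (tool +x) [ -9.4 170.6]
```

>>> send_rows:
  commands:
    - [[0, 0, 0, 0, 0.03], [0, 0, 0, 0, 0.03], [0, 0, 0, 0, 0.03], [0, 0, 0, 0, 0.03]]

```text
time: 36.83
tool_pos: [625.6, 13.9, 115.5]
tcp_rot: [2.433, 1.534, 2.269]
contact_force: [-0.3, 0.3, 0.6]
grip_width: 29.4
```

>>> send_rows:
  commands:
    - [[-0.01, 0, 0, 0, 0.03], [0, 0, 0, 0, 0.03], [-0.03, 0, 0, 0, 0.03], [-0.03, 0, 0, 0, 0.03], [0, 0, 0, 0, 0.03]]

```text
time: 37.25
tool_pos: [627.1, 12.2, 187.8]
tcp_rot: [2.464, 1.532, 2.3]
contact_force: [0.9, 0.2, 0.7]
grip_width: 30.3
```

```bash
python3 - <<'E'
from h import *
plan(450,30,200,0)
E
```

```text
t 37.25 pos [627.1  12.2 187.8] toolx [-0.026  0.029 -0.999] jaw [ 0.986 -0.163 -0.03 ] f [0.86 0.17 0.72] m [-0.045 -0.065  0.052] w 30.3 q [-0.117  0.559  1.21   0.026  1.401  0.043]
shift tool mm [  -7.1  -11.1 -177.9] turn cw deg (tool +x) [ -9.4 170.6]
```

>>> send_rows:
  commands:
    - [[-0.01, -0.03, -0.02, 0, 0.03], [-0.01, -0.03, -0.02, 0, 0.03], [-0.01, -0.03, -0.02, 0, 0.03], [-0.01, -0.03, -0.02, 0, 0.03], [-0.01, -0.03, -0.02, 0, 0.03], [-0.01, -0.03, -0.02, 0, 0.03], [-0.01, -0.03, -0.02, 0, 0.03], [0, 0, 0, 0, 0.03]]

```text
time: 37.92
tool_pos: [451.7, -179.8, 260.3]
tcp_rot: [2.368, 1.539, 2.211]
contact_force: [1.3, -0.6, 0.8]
grip_width: 30.2
```

```bash
python3 - <<'E'
from h import *
from plant import optics
c=optics.capture("top");s=optics.capture("scene")
cv2.imwrite("pics/f_top.png",c["color"]);cv2.imwrite("pics/f_scene.png",s["color"])
f=lambda i,x,y,w,h,s:cv2.convertScaleAbs(cv2.resize(i[y:y+h,x:x+w],None,fx=s,fy=s,interpolation=cv2.INTER_CUBIC),alpha=1.7)
cv2.imwrite("pics/f1.png",np.hstack([f(c["color"],240,145,90,120,4),f(s["color"],220,170,100,120,4)]))
E
```

```text
(no output)
```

View pics/f1.png

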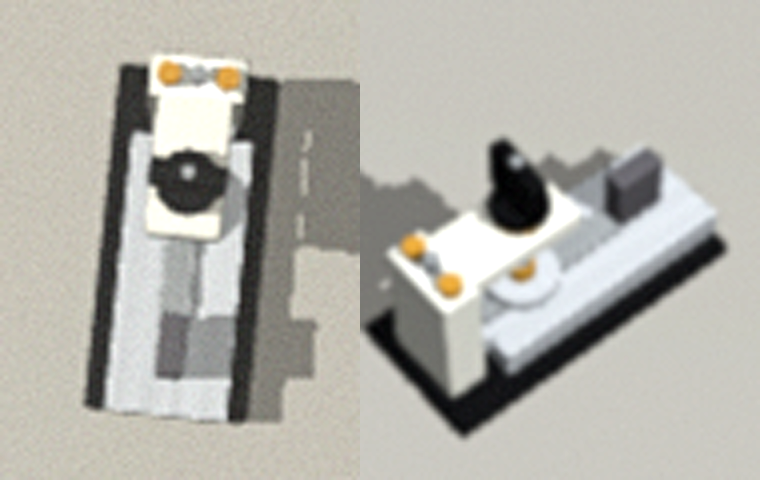

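View pics/f_top.png

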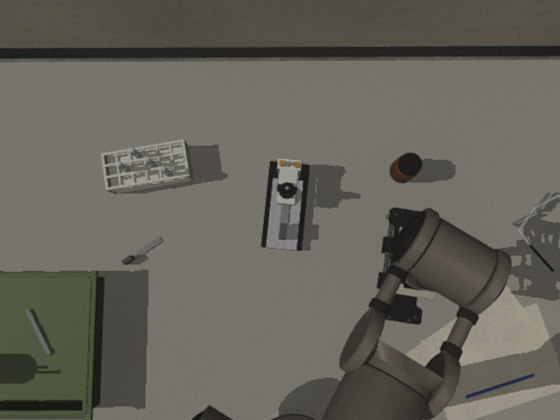

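```bash
python3 - <<'E'
from h import *
t=dict(np.load("top0.npz"))
u=lambda x,y:((x+.5)/4-.5+240,(y+.5)/4-.5+145)
P=[ray(t,u(*p),71) for p in[(161,315),(188,315),(183,379),(156,378)]]
print([stf(p) for p in P],stf(np.mean(P,0)))
for n in("scene",):
    a=cv2.imread(f"pics/{n}0.png");b=cv2.imread(f"pics/f_{n}.png");cv2.imwrite("pics/cmp.png",np.vstack([b]))
E
```

```text
[array([-74.7,   8.7]), array([-73.2,  -7. ]), array([-110.5,   -7.7]), array([-111.5,    8. ])] [-92.5   0.5]
```

View pics/cmp.png

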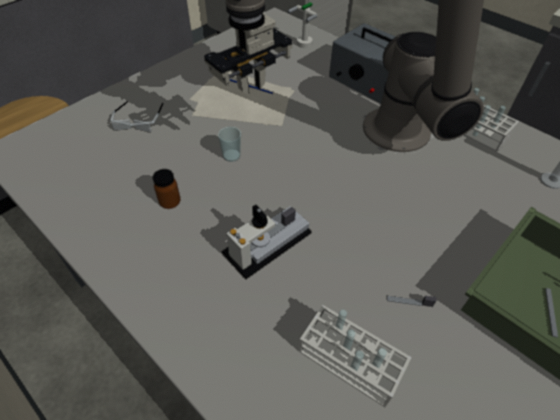

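```bash
python3 -c "
from plant import close_job,monitor
print(monitor.get_obs()['time']);print(close_job())"
```

```text
38.0167
the job is handed in; nothing more can be done
None
```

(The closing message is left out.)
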